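# Lock the key case onto the cat-proof key peg

### The arm

A 7-joint arm with a two-finger parallel gripper is mounted at the origin on the work surface. World frame = base frame: x ahead of the robot, y to its left, z up, the work surface at z = 0. Lengths are in m, angles in rad, forces in N, time in s.
With the tool pointing down it reaches from about 0.4 to 0.85 m from the base axis. Payload 4.5 kg.
Tool frame: the origin (TCP) lies on the mounting face of the last link; the fingertips stand 166 mm ahead of it and the grasp point (between the pads) lies 147 mm ahead of it; y points along the fingers, z is the direction in which the jaws open and shut, and the axes are right-handed (so a half turn about y gives the same grasp; the last joint's range is limited). The gripper opens to 88 mm and grips with 3 to 60 N. Pads are 18 mm wide; open, the fingers measure 123 mm over their backs; the gripper's body (75 mm by 187 mm) begins 45 mm behind the grasp point.
Start: joints at [1.362, 0.689, -0.195, 1.565, 0.157, 0.902, -0.215], TCP at [0.15, -0.607, 0.405] pointing down, gripper open.
Joint ranges: [-3.01, 3.01], [-0.46, 2.08], [-1.47, 1.51], [0.13, 2.56], [-1, 4.14], [0.04, 2.09], [-2.66, 2.66]. Speed limits (rad/s): [2.57, 2.57, 3.14, 3.14, 3.14, 3.14, 3.14].

### API

Orientations are given as a unit quaternion [x, y, z, w].
In Python, from plant import r gives the robot as it stands.
- The arm moves only by the tool arm_command, never from a script. Its argument "deltas" is a list of rows, each an object of numbers: "dx", "dy", "dz": the shift along the tool's x, y, z each as a share of 1000 mm, from -1 to 1; "wx", "wy", "wz": the turn, a rotation vector about the tool's x, y, z each as a share of 45 degrees, from -1 to 1. In form: [{"dx": .., "dy": .., "dz": .., "wx": .., "wy": .., "wz": ..}, ...]. A call has exactly 5 rows; each row is the pose to reach, as a shift and turn from the pose commanded when the call began, along the tool's axes at that moment; what a row does not reach only later rows make up. A row lasts 1/10 s, in which the tool goes at most 50 mm and 8.59 degrees, less where a joint would pass 70% of its speed; a pose out of reach is approached as far as the arm can. A call with a number of a shift or a turn outside -1 to 1 is refused whole. A call with a gripper value outside its range is refused whole. "claw" is the opening, from -1 (shut) to 1 (fully open), set as the call begins (left out, the last holds). The fingers move at their own pace and stop on an object; "grip_force" is the grip in N (left out, the last holds). Time passes only in rows, so rows that repeat a pose let the fingers close, or fill a call up. It gives the time, the measured TCP pose, the force and the opening at its end, in the units of the state.
- r.get_state(): the state, without advancing time (a new reading comes with each control period).
- r.snapshot(name): name is "scene" or "top" or "wrist"; returns the picture (384x512x3 uint8, red, green, blue); there is no depth.
- r.get_calibration(name): a dict with "vertical_fov" (degrees; the focal length in pixels is half the picture's height over the tangent of half this angle, whatever the lens; pixels are square), "cx", "cy" (the principal point, pixels), "k1" (the pictures are not rectified: a ray, as slopes to the right and down, at radius r is drawn at 1 + k1 r^2 times it, then the intrinsics apply), "R" (3x3) and "t" (3): a world point X has camera coordinates R X + t. Camera axes: x right, y down, z forward; pixel columns grow to the right and rows downward; lengths in m; the calibration is good to about 2 mm. A picture is of the moment at which its call begins: read the wrist's pose just before it. get_calibration takes no time and is no camera call; for the wrist camera it gives the pose at the moment of the call.
- r.finish_job(): hands the job in, once; it reports no verdict.
The state is a dict: "clock": time; "q": joint angles; "qd": joint speeds; "joint_torque": joint torques, N m; "tool_pos": TCP position; "eef_rot": TCP orientation; "contact_force": force on the tool from outside, world axes, zero at the start; "moment": the same for the moment, N m; "opening": opening from 0.0 (shut) to 1.0 (fully open).
Only numpy, scipy, OpenCV 4.12 (cv2) and the standard library are available. Lean on these libraries where they do the work, as an engineer would, in place of code of your own. Each camera call takes 0.05 s, during which the arm holds its last target.

### The job

Hang the key case by its steel eye on the key stand's peg so that the cat cannot knock it off: push the eye along the peg, lifting the hanging flap with it, until it meets the collar and the flap has dropped shut behind the eye. Then, still holding the case, draw it back against the shut flap with a steady tug of about 6 N for half a second to prove the lock, and let go, leaving it hanging at rest. Handle the stand gently, never pressing or pulling the case on it with more than about 15 N, and leave the bowl, penlight and sunglasses where they are.

Things in the scene. Friction and masses are not known exactly. Their poses are not given: they have to be found in the camera images.
- case_eye (a point): Middle of the opening of the loose key case's steel eye, 77 mm above its underside: an upright frame 44 mm wide, 42 high, 8 thick, of 7 mm bars; opening 30 wide, 28 high. x: through the eye (either way round), y: across the 44 mm width, z: up. Grip the frame's two side faces from above; the peg then passes between the fingers.
- case: The key case, standing upright: black plastic block 30 x 46 x 42 mm high, a steel neck 8 x 20 mm and 14 mm high on it, then the eye frame; 98 mm high in all, 0.11 to 0.22 kg. Origin: centre of its underside; axes as the eye's.
- stand: Key stand of dark wood, fixed: base board 150 x 100 mm, 18 thick, x from -45 to +105; post 36 mm square, its face at x = +64, top 173 up. Level round steel peg, 10 mm thick, 160 up, points to -x. Origin on the table below the flap's hinge; x: from peg tip to post. Peg, flap and collar are set as one up to 10 mm off along x: find them by touch. As one they spring along x, about 4 N per mm, 6 mm each way.
- hinge_mark (a point): Nominal point (true one up to 10 mm off along x) of the flap's hinge pin on the peg's axis; axes as the stand's. The flap: dark steel plate 5 mm thick (2.5 each side of the pin), 16 wide, hanging to 31 mm below the axis. It swings only inward and up; outward it stops dead when plumb.
- tip_mark (a point): Nominal round free end of the peg (true one up to 10 mm off along x, as the hinge), 17 mm outward of the hinge.
- collar_mark (a point): Nominal face of the 24 mm collar round the peg that stops the eye (up to 10 mm off along x, as the hinge), 42 mm inward of the hinge. With its top bar resting on the peg, the eye lets the flap drop when its centre is about 29 mm inward of the hinge; touching the collar it is at 38 mm. An eye carried clear above the peg may not free the flap.
- flap (a joint): Angle of the flap: 0 hanging plumb (shut), up to 1.25 rad swung inward and up. It falls shut by its own weight (30 g).
- bowl: Bystander: blue round bowl, 116 mm wide, 42 mm high; origin at the centre of its underside.
- penlight: Bystander: silver penlight lying along its x axis, 121 mm long, 19 mm thick; origin at its middle, on the table.
- sunglasses: Bystander: folding sunglasses standing open, 124 mm wide, temples 114 mm long towards -x, 40 mm high; origin at the middle of the lenses, on the table.
There are look-alikes about, which are no part of the job. Of the things that look like the stand, the largest one is meant.

How it is judged:
On the way, in this order (a step that is already met when the one before it is completed fails the run):
1. the peg is through the eye and the eye has lifted the flap (beyond 0.35 rad) (value of joint flap above 0.35 rad and horizontal distance between case_eye and peg_c2 below 0.055 m and contact force between case and flap_c0 above 0.01 N and y of case_eye in the frame of hinge_mark between -0.011 and 0.011 m), for 0.02 s.
2. the flap has dropped shut behind the eye (below 0.15 rad, eye between flap and collar) (value of joint flap below 0.15 rad and horizontal distance between case_eye and peg_c2 below 0.043 m and angle between the x axis of case_eye and the x axis of hinge_mark, either way round below 0.35 rad and y of case_eye in the frame of hinge_mark between -0.011 and 0.011 m), for 0.1 s.
3. the case is drawn back against the shut flap with 4 N or more for 0.3 s (all of step 2 and contact force between case and flap_c0 above 4 N), for 0.3 s.
At the end, for the whole second after the job is handed in: Case at rest on the peg between flap and collar: eye centre within 43 mm of the collar's middle, within 11 mm of the peg sideways, 4 to 15 mm below its axis, eye axis within 0.35 rad of the peg, upright within 0.3 rad, under 0.03 m/s; flap below 0.15 rad (all of step 2 and z of case_eye in the frame of hinge_mark between -0.015 and -0.004 m and angle between case_eye's own z axis and vertical below 0.3 rad and linear speed of case below 0.03 m/s); the robot touches nothing.
It fails at once if the case is pressed or pulled on the stand with more than 20 N (contact force between case and stand above 20 N).
It fails at once if a bystander is moved more than 20 mm (distance of any of bowl, penlight, sunglasses from where it was at the start of the episode above 0.02 m).
It also fails if it takes over 58 s, if anything falls off the work surface, if the arm or the gripper's body presses on something with over 40 N, if the wrist force passes 120 N, or if a joint passes its speed limit or range.

## Working session

There is one attempt and no reset: what is moved stays moved. The work goes in short steps, Python scripts to look and compute and a tool call to move; the robot and the scene stay as the last step left them, time stands still between calls to the robot, and variables do not carry over. Pictures are saved under pics/ and viewed, and the job is handed in when it is done.

Besides the shell and the picture viewer there is one more tool, called after "Emit:" as name(argument=value, ...) on one line, values as JSON. arm_command: Moves the arm, as the interface text tells. Shift numbers are shares of 1000 mm and turn numbers shares of 45 degrees, none past 1 either way. Its arguments: {"type":"object","properties":{"deltas":{"type":"array","items":{"type":"object","properties":{"dx":{"type":"number","minimum":-1,"maximum":1},"dy":{"type":"number","minimum":-1,"maximum":1},"dz":{"type":"number","minimum":-1,"maximum":1},"wx":{"type":"number","minimum":-1,"maximum":1},"wy":{"type":"number","minimum":-1,"maximum":1},"wz":{"type":"number","minimum":-1,"maximum":1}}}},"claw":{"type":"number"},"grip_force":{"type":"number"}},"required":["deltas"]}

```bash
ls; mkdir -p pics; python3 - <<'E'
from plant import r
import cv2
print(r.get_state())
for n in ("scene","top","wrist"):
    c=r.get_calibration(n); print(n,c)
    im=r.snapshot(n); cv2.imwrite(f"pics/{n}0.png",im[:,:,::-1])
E
```

```text
pics
{'clock': 0.0, 'q': array([ 1.36180532,  0.68997841, -0.19449168,  1.56631375,  0.15728283,
        0.90247849, -0.21510563]), 'qd': array([-1.99402861e-03, -5.64280213e-04,  1.02965402e-03, -3.34321513e-04,
       -9.05011713e-05,  2.62320378e-04,  3.62974788e-04]), 'joint_torque': array([-7.70514907e-05, -5.27556574e+01, -1.26647439e+00, -1.53422105e+01,
       -5.25726657e-02,  6.69154484e-03,  1.87183873e-04]), 'tool_pos': array([ 0.15014853, -0.60637125,  0.40392073]), 'eef_rot': array([-0.08576657,  0.70252182, -0.70127939,  0.08552429]), 'contact_force': array([-0.59539484,  0.49542973,  0.34851152]), 'moment': array([-0.01446943,  0.01301596, -0.02457333]), 'opening': 1.0026595192748542}
scene {'vertical_fov': 54.20053479030564, 'cx': 246.81583843144273, 'cy': 190.209687173412, 'k1': -0.05749964418640678, 'R': array([[-0.61739812,  0.78661765,  0.00722765],
       [ 0.52353753,  0.41773548, -0.74256684],
       [-0.58713543, -0.45467543, -0.66973296]]), 't': array([ 0.2749659 , -0.23050245,  1.44344648])}
top {'vertical_fov': 46.92864720727034, 'cx': 259.98277307432147, 'cy': 194.6012973755059, 'k1': -0.10124258873857556, 'R': array([[ 0.02731136, -0.9995874 ,  0.00889534],
       [-0.98583964, -0.02840645, -0.16526728],
       [ 0.16545177, -0.0042557 , -0.9862087 ]]), 't': array([0.0252821 , 0.53737004, 1.31929925])}
wrist {'vertical_fov': 64.27957365062841, 'cx': 255.1142913254915, 'cy': 192.8444418946423, 'k1': 0.0218289407144186, 'R': array([[ 0.24171602, -0.97034445, -0.00223831],
       [-0.93531292, -0.23360254,  0.26574347],
       [-0.25838558, -0.06214093, -0.96404118]]), 't': array([-0.62396358, -0.03596319,  0.38968968])}
```

View pics/scene0.png

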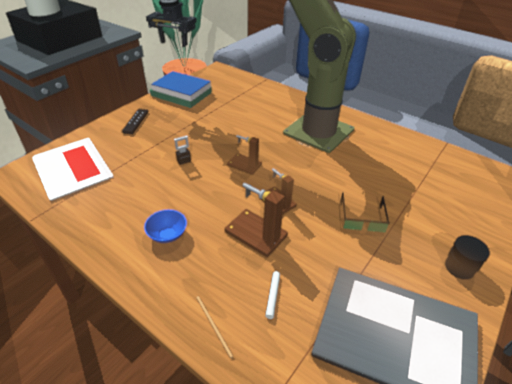

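View pics/top0.png

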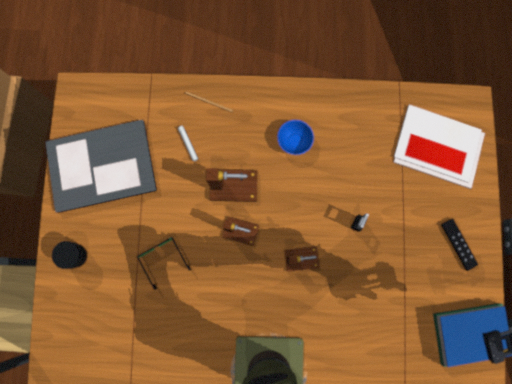

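View pics/wrist0.png

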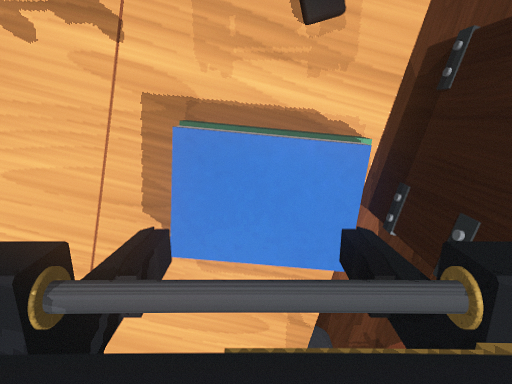

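The scene shows three stand-like things: top (230,185), (240,231) and (302,258). In the scene picture they are at (262,220), (285,190) and (247,158). The one at top (230,185) is the largest, so it fits. The case is at top (360,222) and scene (182,150). I'll confirm both with crops and take measurements.

```bash
cat > h.py <<'E'
import numpy as np, cv2
from plant import r
def proj(c,X):
    X=np.atleast_2d(X); p=X@np.array(c['R']).T+np.array(c['t'])
    s=p[:,:2]/p[:,2:]; rr=(s**2).sum(1,keepdims=True); s=s*(1+c['k1']*rr)
    f=192/np.tan(np.radians(c['vertical_fov'])/2)
    return s*f+[c['cx'],c['cy']]
def ray(c,uv):
    f=192/np.tan(np.radians(c['vertical_fov'])/2)
    d=(np.array(uv,float)-[c['cx'],c['cy']])/f; s=d.copy()
    for _ in range(20): s=d/(1+c['k1']*(s@s))
    R=np.array(c['R']); o=-R.T@np.array(c['t']); v=R.T@np.append(s,1); return o,v/np.linalg.norm(v)
def onz(c,uv,z):
    o,v=ray(c,uv); return o+v*(z-o[2])/v[2]
def tri(*rays):
    A=np.zeros((3,3));b=np.zeros(3)
    for o,v in rays:
        P=np.eye(3)-np.outer(v,v);A+=P;b+=P@o
    X=np.linalg.solve(A,b); return X,[np.linalg.norm(np.cross(X-o,v)) for o,v in rays]
E
python3 - <<'E'
from h import *
t=cv2.imread('pics/top0.png');s=cv2.imread('pics/scene0.png')
cs=[t[150:220,190:270],t[195:245,320:385],s[170:260,215:305],s[125:175,155:210]]
out=[cv2.resize(c,(400,300),interpolation=cv2.INTER_CUBIC) for c in cs]
cv2.imwrite('pics/crop0.png',np.vstack([np.hstack(out[:2]),np.hstack(out[2:])]))
c=r.get_calibration('top')
for n,uv,z in [('case',(360,222),.05),('standbase',(232,186),.02),('bowl',(296,137),.02),('pen',(187,142),.01),('st2',(240,231),.02),('st3',(302,258),.02),('sung',(155,246),.04)]: print(n,onz(c,uv,z).round(3))
E
```

```text
case [ 0.459 -0.268  0.05 ]
standbase [0.565 0.129 0.02 ]
bowl [ 0.732 -0.071  0.02 ]
pen [0.708 0.281 0.01 ]
st2 [0.424 0.099 0.02 ]
st3 [ 0.347 -0.094  0.02 ]
sung [0.369 0.356 0.04 ]
```

View pics/crop0.png

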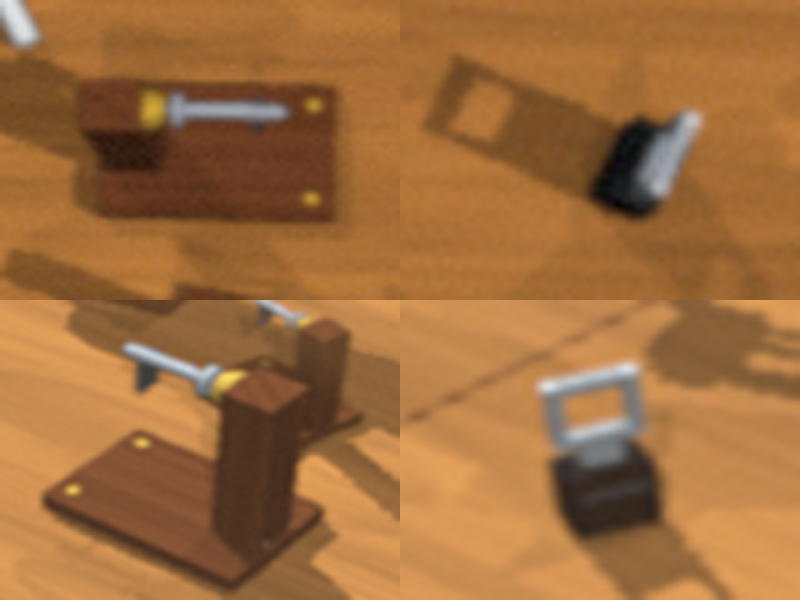

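Crops confirmed: the largest stand has its peg pointing towards −y, and the case stands to its right. Next I work out the tool axes and rough positions.

```bash
cat >> h.py <<'E'
from scipy.spatial.transform import Rotation as Ro
def tool():
    s=r.get_state(); return s, Ro.from_quat(s['eef_rot']).as_matrix(), np.array(s['tool_pos'])
def delta(pos,Rt):
    """shares for target pose from current measured pose"""
    s,R,p=tool(); d=R.T@(np.array(pos)-p); w=Ro.from_matrix(R.T@Rt).as_rotvec()/np.radians(45)
    print('d',d.round(4),'w',w.round(4))
def down(phi):
    """tool y down; tool z (jaw) horizontal at world yaw phi"""
    z=np.array([np.cos(phi),np.sin(phi),0]);y=np.array([0,0,-1.]);return np.stack([np.cross(y,z),y,z],1)
E
python3 - <<'E'
from h import *
np.set_printoptions(suppress=True)
s,R,p=tool();print(R.round(3),'jaw yaw',np.degrees(np.arctan2(R[1,2],R[0,2])))
c=r.get_calibration('wrist');Rc=np.array(c['R']);o=-Rc.T@np.array(c['t'])
print('cam in tool',(R.T@(o-p)).round(4),'fwd',(R.T@Rc[2]).round(3),'right',(R.T@Rc[0]).round(3))
t=r.get_calibration('top');sc=r.get_calibration('scene')
print('bar ends',onz(t,(368.8,214.2),.098),onz(t,(362.3,226.7),.098))
# scene crop scale x: 55px->400, y:50->300
f=lambda x,y:(155+x*55/400,125+(y-300)*50/300)
print(onz(sc,f(543-400,385),.098),onz(sc,f(1035-400,370) if 0 else f(636-400,370),.098))
# peg: top tip and collar z .16
g=lambda x,y:(190+x*80/400,150+y*70/300)
a=onz(t,g(287,113),.16);b=onz(t,g(178,109),.16);print('tip',a,'collar',b,np.linalg.norm(a-b),'yaw',np.degrees(np.arctan2(*(b-a)[1::-1])))
hh=lambda x,y:(215+x*90/400,170+(y-300)*90/300)
a=onz(sc,hh(125,348),.16);b=onz(sc,hh(205,380),.16);print('tip',a,'collar',b,'yaw',np.degrees(np.arctan2(*(b-a)[1::-1])))
E
```

```text
[[-0.971 -0.     0.24 ]
 [-0.24   0.001 -0.971]
 [ 0.    -1.    -0.001]] jaw yaw -76.08431600683265
cam in tool [-0.0697  0.0202  0.0001] fwd [ 0.266  0.964 -0.   ] right [-0.001  0.001  1.   ]
bar ends [ 0.47789149 -0.28351535  0.098     ] [ 0.44023466 -0.2636783   0.098     ]
[ 0.47936142 -0.27362498  0.098     ] [ 0.44302214 -0.25118366  0.098     ]
tip [0.56852252 0.07798151 0.16      ] collar [0.56944955 0.13995787 0.16      ] 0.06198329650667887 yaw 89.14305128306574
tip [0.57090525 0.08502966 0.16      ] collar [0.57134434 0.14279021 0.16      ] yaw 89.56445255054614
```

```bash
python3 - <<'E'
from h import *
delta((0.460,-0.268,0.40),down(np.radians(-29)))
E
```

```text
d [-0.3821  0.0044 -0.254 ] w [ 1.7000e-03 -1.0463e+00 -6.0000e-04]
```

Emit:
arm_command(deltas=[{"dx":-0.038,"dz":-0.025,"wy":-0.19},{"dx":-0.076,"dz":-0.051,"wy":-0.38},{"dx":-0.115,"dz":-0.076,"wy":-0.57},{"dx":-0.153,"dz":-0.102,"wy":-0.76},{"dx":-0.191,"dz":-0.127,"wy":-0.95}], claw=1)

```text
invalid input at $.deltas[0]: expected keys dx, dy, dz, wx, wy, wz
```

```bash
python3 - <<'E'
from h import *
s,R,p=tool();print(p,s['clock'])
delta((0.460,-0.268,0.40),down(np.radians(-29)))
E
```

```text
[ 0.15019184 -0.60644021  0.40411002] 0.15
d [-0.3821  0.0044 -0.254 ] w [ 1.7000e-03 -1.0463e+00 -6.0000e-04]
```

Emit:
arm_command(deltas=[{"dx":-0.038,"dy":0,"dz":-0.025,"wx":0,"wy":-0.19,"wz":0},{"dx":-0.076,"dy":0,"dz":-0.051,"wx":0,"wy":-0.38,"wz":0},{"dx":-0.115,"dy":0,"dz":-0.076,"wx":0,"wy":-0.57,"wz":0},{"dx":-0.153,"dy":0,"dz":-0.102,"wx":0,"wy":-0.76,"wz":0},{"dx":-0.191,"dy":0,"dz":-0.127,"wx":0,"wy":-0.95,"wz":0}], claw=1)

```text
clock: 0.65
tool_pos: [0.306, -0.4359, 0.4047]
eef_rot: [-0.337, 0.621, -0.621, 0.337]
contact_force: [1.2, 0.3, -0.2]
opening: 0.998
```

```bash
python3 - <<'E'
from h import *
s,R,p=tool();print(p,s['clock'])
delta((0.460,-0.268,0.40),down(np.radians(-29)))
E
```

```text
[ 0.30600224 -0.43586923  0.4046766 ] 0.65
d [-0.2247  0.0047  0.0378] w [ 0.0003 -0.0887 -0.    ]
```

Emit:
arm_command(deltas=[{"dx":-0.045,"dy":0.001,"dz":0.007,"wx":0,"wy":-0.02,"wz":0},{"dx":-0.09,"dy":0.002,"dz":0.014,"wx":0,"wy":-0.04,"wz":0},{"dx":-0.135,"dy":0.003,"dz":0.021,"wx":0,"wy":-0.06,"wz":0},{"dx":-0.18,"dy":0.004,"dz":0.028,"wx":0,"wy":-0.08,"wz":0},{"dx":-0.22,"dy":0.005,"dz":0.036,"wx":0,"wy":-0.08,"wz":0}])

```text
clock: 1.15
tool_pos: [0.4573, -0.2714, 0.3996]
eef_rot: [-0.355, 0.611, -0.611, 0.355]
contact_force: [0.9, 0.2, -0.0]
opening: 1.0
```

```bash
python3 - <<'E'
from h import *
s,R,p=tool();print(p,s['clock'],s['contact_force'])
delta((0.460,-0.268,0.40),down(np.radians(-29)))
import pickle
c=r.get_calibration('wrist');im=r.snapshot('wrist');cv2.imwrite('pics/w1.png',im[:,:,::-1]);pickle.dump(c,open('w1.pkl','wb'))
E
```

```text
[ 0.45726402 -0.27142892  0.39962524] 1.15 [ 0.87950267  0.17893849 -0.04025567]
d [-0.0043 -0.0004  0.0007] w [ 0.0004 -0.0145 -0.0004]
```

View pics/w1.png

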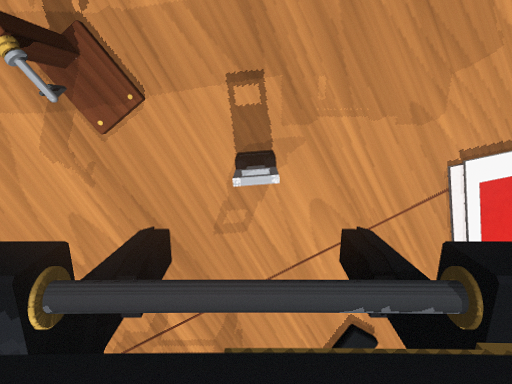

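The wrist picture shows the case at about (256,170), with its bright top bar from (234,182) to (279,180), nearly parallel to the jaws. Measuring it next.

```bash
python3 - <<'E'
from h import *
import pickle
c=pickle.load(open('w1.pkl','rb'));im=cv2.imread('pics/w1.png')
hsv=cv2.cvtColor(im,cv2.COLOR_BGR2HSV)
m=((hsv[...,1]<70)&(hsv[...,2]>150)).astype(np.uint8); m[:, :215]=0;m[:,300:]=0;m[:140]=0;m[200:]=0
cs,_=cv2.findContours(m,cv2.RETR_EXTERNAL,cv2.CHAIN_APPROX_NONE);k=max(cs,key=cv2.contourArea)
rc=cv2.minAreaRect(k);print(rc,cv2.boxPoints(rc))
cv2.imwrite('pics/c1.png',cv2.resize(im[140:200,215:300],(800,565),interpolation=cv2.INTER_NEAREST))
E
```

```text
((255.66134643554688, 180.3555450439453), (8.792905807495117, 47.083194732666016), 85.03025817871094) [[231.8274  178.01501]
 [278.73358 173.93622]
 [279.4953  182.69608]
 [232.58911 186.77487]]
```

View pics/c1.png

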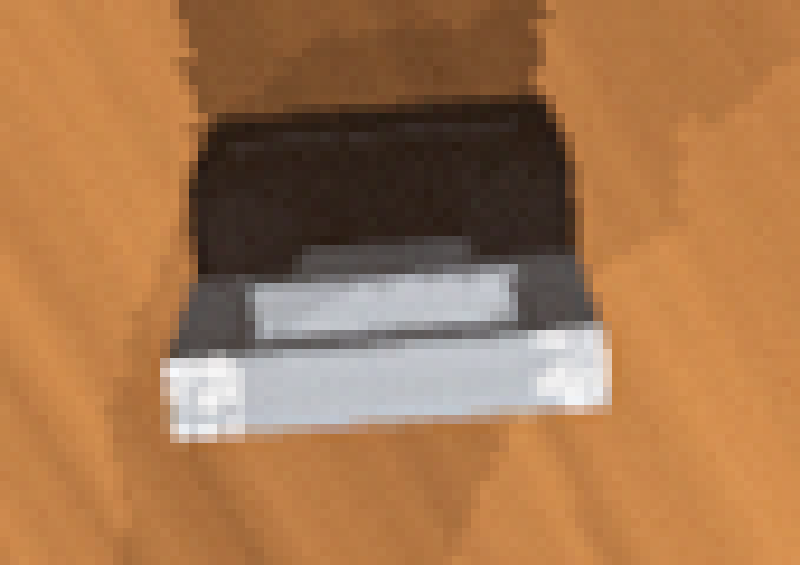

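```bash
python3 - <<'E'
from h import *
import pickle
c=pickle.load(open('w1.pkl','rb'))
P=np.array([onz(c,(215+x/9.41-.5,140+y/9.41-.5),.098) for x,y in [(164,360),(608,330),(609,408),(172,440)]])
print(P.round(4),'ctr',P.mean(0)); d=(P[1]+P[2]-P[0]-P[3])/2;print(np.linalg.norm(d),np.linalg.norm((P[3]+P[2]-P[0]-P[1])/2),'yaw',np.degrees(np.arctan2(d[1],d[0])))
ctr=P.mean(0);yaw=np.arctan2(d[1],d[0])
delta((ctr[0],ctr[1],0.147+0.083),down(yaw))
E
```

```text
[[ 0.4425 -0.2554  0.098 ]
 [ 0.4826 -0.2747  0.098 ]
 [ 0.4789 -0.2818  0.098 ]
 [ 0.439  -0.2629  0.098 ]] ctr [ 0.46077323 -0.26869135  0.098     ]
0.044330202354965056 0.00814620562270376 yaw -25.45884264836458
d [ 0.0054  0.1701 -0.0005] w [-0.0047 -0.0807 -0.01  ]
```

Emit:
arm_command(deltas=[{"dx":0.0055,"dy":0.03,"dz":0,"wx":0,"wy":-0.08,"wz":0},{"dx":0.0055,"dy":0.07,"dz":0,"wx":0,"wy":-0.08,"wz":0},{"dx":0.0055,"dy":0.11,"dz":0,"wx":0,"wy":-0.08,"wz":0},{"dx":0.0055,"dy":0.14,"dz":0,"wx":0,"wy":-0.08,"wz":0},{"dx":0.0055,"dy":0.14,"dz":0,"wx":0,"wy":-0.08,"wz":0}])

```text
clock: 1.7
tool_pos: [0.4519, -0.2777, 0.2564]
eef_rot: [-0.376, 0.602, -0.598, 0.373]
contact_force: [-0.1, 1.3, 0.0]
opening: 1.003
```

```bash
python3 - <<'E'
from h import *
s,R,p=tool();print(p,s['clock'],s['contact_force'])
im=r.snapshot('wrist');cv2.imwrite('pics/w2.png',im[:,:,::-1])
s,R,p=tool();print(p)
delta((.4608,-.2687,0.147+0.077),down(np.radians(-25.5)))
E
```

```text
[ 0.45192126 -0.27770009  0.2564029 ] 1.7 [-0.12762229  1.32132132  0.03877313]
[ 0.45277653 -0.27801044  0.25846775]
d [-0.0119  0.0345  0.0032] w [ 0.0052 -0.0137  0.0004]
```

View pics/w2.png

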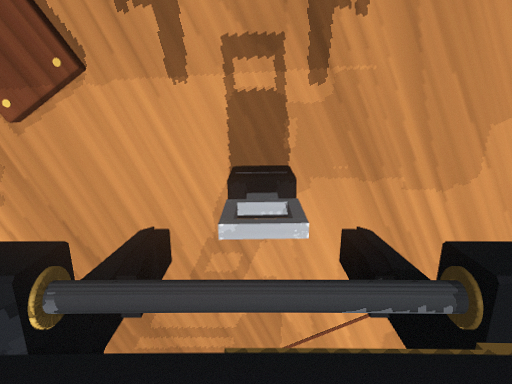

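Emit:
arm_command(deltas=[{"dx":0,"dy":0,"dz":0,"wx":0,"wy":0,"wz":0},{"dx":0,"dy":0,"dz":0,"wx":0,"wy":0,"wz":0},{"dx":0,"dy":0,"dz":0,"wx":0,"wy":0,"wz":0},{"dx":0,"dy":0,"dz":0,"wx":0,"wy":0,"wz":0},{"dx":0,"dy":0,"dz":0,"wx":0,"wy":0,"wz":0}])

```text
clock: 2.25
tool_pos: [0.4535, -0.2784, 0.2603]
eef_rot: [0.374, -0.6, 0.601, -0.374]
contact_force: [-0.1, -0.3, -0.0]
opening: 0.998
```

```bash
python3 - <<'E'
from h import *
import pickle
s,R,p=tool();print(p,s['clock'],s['contact_force'])
c=r.get_calibration('wrist');im=r.snapshot('wrist');im=im[:,:,::-1].copy();cv2.imwrite('pics/w3.png',im);pickle.dump(c,open('w3.pkl','wb'))
s,R,p=tool();print(p)
delta((.4608,-.2687,0.147+0.077),down(np.radians(-25.5)))
cv2.imwrite('pics/c3.png',cv2.resize(im[160:250,205:325],(800,600),interpolation=cv2.INTER_NEAREST))
E
```

```text
[ 0.45348225 -0.27839171  0.26033413] 2.25 [-0.06935463 -0.26580383 -0.02940302]
[ 0.45343821 -0.27834782  0.26014088]
d [-0.0119  0.0361  0.0023] w [-0.0009 -0.0144  0.0002]
```

View pics/c3.png

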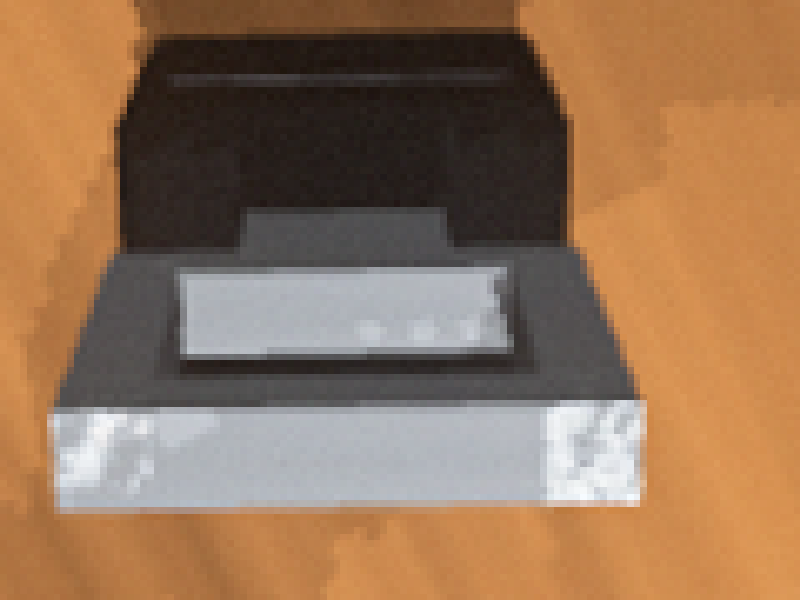

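```bash
python3 - <<'E'
from h import *
import pickle
c=pickle.load(open('w3.pkl','rb'))
P=np.array([onz(c,(205+x/6.667-.5,160+y/6.667-.5),.098) for x,y in [(48,410),(646,400),(642,505),(56,512)]])
ctr=P.mean(0); d=(P[1]+P[2]-P[0]-P[3])/2;print(ctr,np.linalg.norm(d),np.linalg.norm((P[3]+P[2]-P[0]-P[1])/2),'yaw',np.degrees(np.arctan2(d[1],d[0])))
yaw=np.arctan2(d[1],d[0])
delta((ctr[0],ctr[1],0.147+0.077),down(yaw))
E
```

```text
[ 0.46060078 -0.26862813  0.098     ] 0.04422297881005249 0.008280007571719037 yaw -25.24311114194328
d [-0.0119  0.0361  0.0021] w [-0.0009 -0.0201  0.0002]
```

Emit:
arm_command(deltas=[{"dx":-0.012,"dy":0.008,"dz":0.002,"wx":0,"wy":-0.02,"wz":0},{"dx":-0.012,"dy":0.018,"dz":0.002,"wx":0,"wy":-0.02,"wz":0},{"dx":-0.012,"dy":0.028,"dz":0.002,"wx":0,"wy":-0.02,"wz":0},{"dx":-0.012,"dy":0.036,"dz":0.002,"wx":0,"wy":-0.02,"wz":0},{"dx":-0.012,"dy":0.036,"dz":0.002,"wx":0,"wy":-0.02,"wz":0}])

```text
clock: 2.8
tool_pos: [0.4599, -0.2682, 0.2221]
eef_rot: [-0.379, 0.598, -0.596, 0.378]
contact_force: [-0.7, 0.2, 0.4]
opening: 1.001
```

Emit:
arm_command(deltas=[{"dx":0,"dy":0,"dz":0,"wx":0,"wy":0,"wz":0},{"dx":0,"dy":0,"dz":0,"wx":0,"wy":0,"wz":0},{"dx":0,"dy":0,"dz":0,"wx":0,"wy":0,"wz":0},{"dx":0,"dy":0,"dz":0,"wx":0,"wy":0,"wz":0},{"dx":0,"dy":0,"dz":0,"wx":0,"wy":0,"wz":0}], claw=0, grip_force=50)

```text
clock: 3.3
tool_pos: [0.4605, -0.2684, 0.224]
eef_rot: [0.379, -0.597, 0.597, -0.379]
contact_force: [0.3, -0.3, -0.3]
opening: 0.572
```

```bash
python3 - <<'E'
from h import *
s,R,p=tool();print(p,s['clock'],s['contact_force'],s['opening'])
delta((.4606,-.2686,0.147+0.077),down(np.radians(-25.3)))
E
```

```text
[ 0.46052732 -0.26843734  0.22397589] 3.3 [ 0.28951278 -0.2839016  -0.26527079] 0.5716667470460463
d [ 0.0001 -0.      0.0001] w [-0.0007  0.0012  0.    ]
```

Position is on target, so I'll close fully on the frame.

Emit:
arm_command(deltas=[{"dx":0,"dy":0,"dz":0,"wx":0,"wy":0,"wz":0},{"dx":0,"dy":0,"dz":0,"wx":0,"wy":0,"wz":0},{"dx":0,"dy":0,"dz":0,"wx":0,"wy":0,"wz":0},{"dx":0,"dy":0,"dz":0,"wx":0,"wy":0,"wz":0},{"dx":0,"dy":0,"dz":0,"wx":0,"wy":0,"wz":0}], claw=-1, grip_force=50)

```text
clock: 3.8
tool_pos: [0.4604, -0.2684, 0.2238]
eef_rot: [0.379, -0.597, 0.597, -0.379]
contact_force: [-1.1, 0.4, 2.7]
opening: 0.491
```

Emit:
arm_command(deltas=[{"dx":0,"dy":-0.02,"dz":0,"wx":0,"wy":0,"wz":0},{"dx":0,"dy":-0.06,"dz":0,"wx":0,"wy":0,"wz":0},{"dx":0,"dy":-0.1,"dz":0,"wx":0,"wy":0,"wz":0},{"dx":0,"dy":-0.14,"dz":0,"wx":0,"wy":0,"wz":0},{"dx":0,"dy":-0.16,"dz":0,"wx":0,"wy":0,"wz":0}])

```text
clock: 4.3
tool_pos: [0.461, -0.2684, 0.3867]
eef_rot: [0.378, -0.596, 0.598, -0.38]
contact_force: [0.9, 1.1, -2.4]
opening: 0.493
```

```bash
python3 - <<'E'
from h import *
s,R,p=tool();print(p,s['clock'],s['contact_force'],s['opening'])
im=r.snapshot('wrist');cv2.imwrite('pics/w4.png',im[:,:,::-1])
# target pre-insert: eye 0.12 m short of tip along -y, TCP such that eye slightly lower
delta((.569,-.05,0.31),down(np.radians(-.7)))
E
```

```text
[ 0.46096672 -0.26844803  0.38669619] 4.3 [ 0.93873418  1.10756944 -2.4205957 ] 0.49335876233187964
d [-0.2436  0.0786  0.0032] w [-0.0099 -0.5457  0.0022]
```

View pics/w4.png

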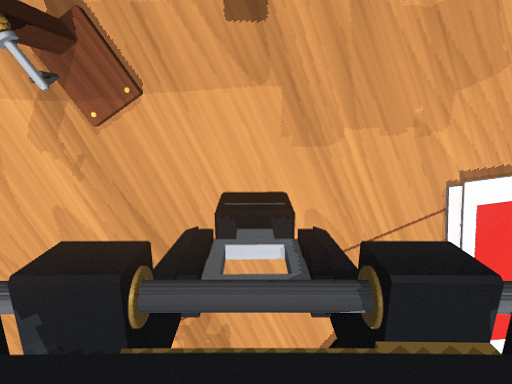

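The frame is gripped and lifted (opening 0.493, about 43.4 mm). Next I hover short of the peg, turned to its axis, to see the peg from close above.

```bash
python3 - <<'E'
from h import *
delta((.5695,-.02,0.40),down(np.radians(-.6)))
E
```

```text
d [-0.2709 -0.0115 -0.0084] w [-0.0099 -0.5479  0.0022]
```

Emit:
arm_command(deltas=[{"dx":-0.045,"dy":-0.008,"dz":-0.002,"wx":0,"wy":-0.1,"wz":0},{"dx":-0.09,"dy":-0.014,"dz":-0.004,"wx":0,"wy":-0.2,"wz":0},{"dx":-0.135,"dy":-0.014,"dz":-0.005,"wx":0,"wy":-0.3,"wz":0},{"dx":-0.18,"dy":-0.014,"dz":-0.006,"wx":0,"wy":-0.4,"wz":0},{"dx":-0.225,"dy":-0.014,"dz":-0.008,"wx":0,"wy":-0.5,"wz":0}])

```text
clock: 4.85
tool_pos: [0.5495, -0.0599, 0.3967]
eef_rot: [-0.489, 0.511, -0.511, 0.488]
contact_force: [1.9, 0.4, -0.3]
opening: 0.49
```

```bash
python3 - <<'E'
from h import *
s,R,p=tool();print(p)
delta((.5695,-.02,0.40),down(np.radians(-.6)))
E
```

```text
[ 0.5494583  -0.05991614  0.39671056]
d [-0.0408 -0.0033  0.0182] w [ 0.0016 -0.0437  0.0004]
```

Emit:
arm_command(deltas=[{"dx":-0.03,"dy":-0.003,"dz":0.014,"wx":0,"wy":-0.04,"wz":0},{"dx":-0.04,"dy":-0.003,"dz":0.018,"wx":0,"wy":-0.045,"wz":0},{"dx":-0.04,"dy":-0.003,"dz":0.018,"wx":0,"wy":-0.045,"wz":0},{"dx":-0.04,"dy":-0.003,"dz":0.018,"wx":0,"wy":-0.045,"wz":0},{"dx":-0.04,"dy":-0.003,"dz":0.018,"wx":0,"wy":-0.045,"wz":0}])

```text
clock: 5.35
tool_pos: [0.5684, -0.0248, 0.4001]
eef_rot: [0.497, -0.504, 0.504, -0.495]
contact_force: [0.3, -0.1, -1.5]
opening: 0.493
```

```bash
python3 - <<'E'
from h import *
import pickle
s,R,p=tool();print(p,s['contact_force'],s['clock'])
delta((.5695,-.02,0.40),down(np.radians(-.6)))
c=r.get_calibration('wrist');im=r.snapshot('wrist')[:,:,::-1].copy();cv2.imwrite('pics/w5.png',im);pickle.dump(c,open('w5.pkl','wb'))
im=r.snapshot('scene')[:,:,::-1].copy();cv2.imwrite('pics/s5.png',im)
cv2.imwrite('pics/s5c.png',cv2.resize(im[90:240,180:340],(800,600),interpolation=cv2.INTER_CUBIC))
E
```

```text
[ 0.56837742 -0.02476454  0.40010965] [ 0.33455661 -0.08785748 -1.46354   ] 5.35
d [-0.0048  0.0001  0.001 ] w [ 0.0022 -0.007   0.0026]
```

View pics/w5.png

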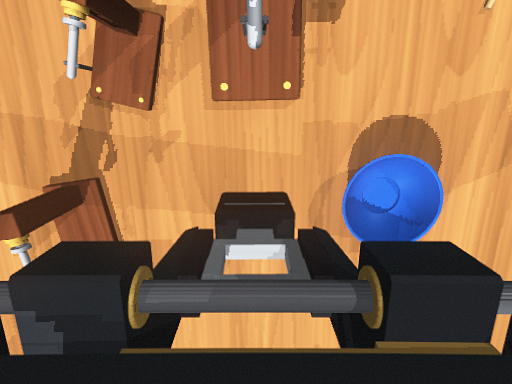

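View pics/s5c.png

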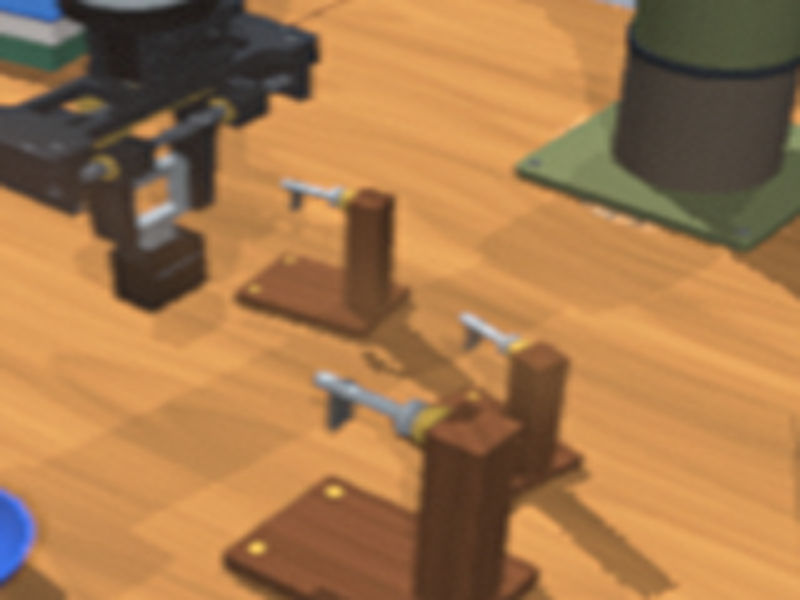

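```bash
python3 - <<'E'
from h import *
im=cv2.imread('pics/w5.png')
cv2.imwrite('pics/c5.png',cv2.resize(im[0:105,195:315],(686,600),interpolation=cv2.INTER_NEAREST))
E
```

```text
(no output)
```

View pics/c5.png

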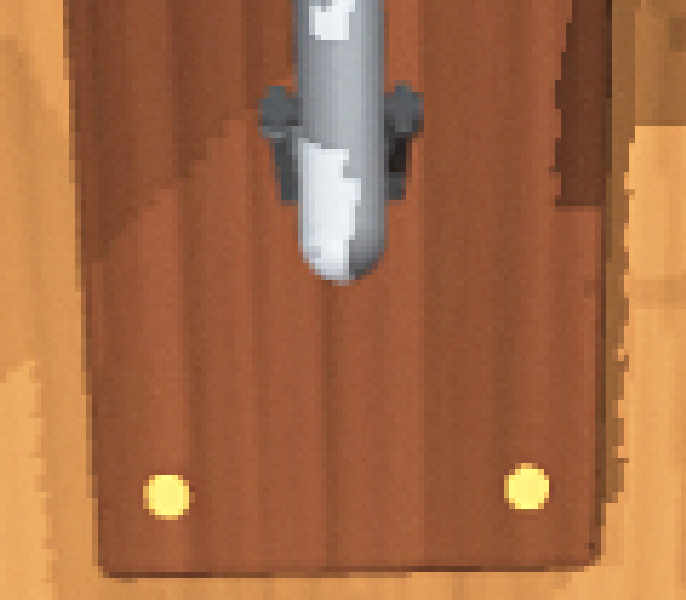

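```bash
python3 - <<'E'
from h import *
import pickle
c=pickle.load(open('w5.pkl','rb'));q=lambda x,y:(195+x/5.716-.5,y/5.716-.5)
f=lambda n,x,y,z:(print(n,onz(c,q(x,y),z).round(4)),onz(c,q(x,y),z))[1]
f('tip',341,283,.16);a=f('hL',277,110,.16);b=f('hR',405,108,.16);print('hinge',(a+b)/2,np.linalg.norm(a-b))
a=f('sL',167,497,.018);b=f('sR',527,488,.018);d=b-a;print(np.linalg.norm(d),'base yaw dir (y-axis -)',np.degrees(np.arctan2(d[1],d[0])))
a=f('bL',103,575,.018);b=f('bR',597,563,.018);d=b-a;print(np.linalg.norm(d),np.degrees(np.arctan2(d[1],d[0])),(a+b)/2)
a=(f('p0',296,5,.16)+f('p1',385,5,.16))/2;b=(f('p2',299,235,.16)+f('p3',386,235,.16))/2;d=a-b;print('peg yaw',np.degrees(np.arctan2(d[1],d[0])),b)
E
```

```text
tip [0.5705 0.0809 0.16  ]
hL [0.5636 0.0987 0.16  ]
hR [0.5779 0.0986 0.16  ]
hinge [0.57072722 0.09864548 0.16      ] 0.014342708544786026
sL [0.5358 0.0672 0.018 ]
sR [0.6061 0.0678 0.018 ]
0.07034840164697777 base yaw dir (y-axis -) 0.5026300485838743
bL [0.5225 0.0528 0.018 ]
bR [0.6201 0.0536 0.018 ]
0.09765128568761573 0.47985899947393174 [0.57130138 0.05320622 0.018     ]
p0 [0.5659 0.1089 0.16  ]
p1 [0.5757 0.1087 0.16  ]
p2 [0.5657 0.086  0.16  ]
p3 [0.5757 0.0858 0.16  ]
peg yaw 89.67043615698921 [0.57070033 0.08591385 0.16      ]
```

```bash
python3 - <<'E'
from h import *
s,R,p=tool();print(p,s['contact_force'],s['clock'])
delta((.5707,0.03,0.302),down(0))
E
```

```text
[ 0.56860986 -0.0242429   0.40049202] [ 0.30552825  0.09874419 -1.68362433] 5.45
d [-0.0544  0.0984  0.0013] w [ 0.001  -0.0197  0.0017]
```

Emit:
arm_command(deltas=[{"dx":-0.012,"dy":0.025,"dz":0.001,"wx":0,"wy":-0.02,"wz":0},{"dx":-0.025,"dy":0.05,"dz":0.001,"wx":0,"wy":-0.02,"wz":0},{"dx":-0.04,"dy":0.075,"dz":0.001,"wx":0,"wy":-0.02,"wz":0},{"dx":-0.05,"dy":0.095,"dz":0.001,"wx":0,"wy":-0.02,"wz":0},{"dx":-0.054,"dy":0.098,"dz":0.001,"wx":0,"wy":-0.02,"wz":0}])

```text
clock: 5.95
tool_pos: [0.5698, 0.0318, 0.3007]
eef_rot: [0.502, -0.5, 0.498, -0.5]
contact_force: [0.2, -0.8, -0.6]
opening: 0.491
```

Emit:
arm_command(deltas=[{"dx":0,"dy":0,"dz":0,"wx":0,"wy":0,"wz":0},{"dx":0,"dy":0,"dz":0,"wx":0,"wy":0,"wz":0},{"dx":0,"dy":0,"dz":0,"wx":0,"wy":0,"wz":0},{"dx":0,"dy":0,"dz":0,"wx":0,"wy":0,"wz":0},{"dx":0,"dy":0,"dz":0,"wx":0,"wy":0,"wz":0}])

```text
clock: 6.45
tool_pos: [0.5709, 0.0312, 0.3033]
eef_rot: [-0.5, 0.499, -0.5, 0.501]
contact_force: [-0.2, -0.4, -0.8]
opening: 0.485
```

```bash
python3 - <<'E'
from h import *
s,R,p=tool();print(p,s['contact_force'],s['moment'],s['clock'],s['opening'])
delta((.5707,0.03,0.302),down(0))
for n in('scene','top'):
    im=r.snapshot(n)[:,:,::-1].copy();cv2.imwrite(f'pics/{n}6.png',im)
    b=im[150:260,190:320] if n=='scene' else im[130:220,190:300]
    cv2.imwrite(f'pics/{n}6c.png',cv2.resize(b,(700,int(700*b.shape[0]/b.shape[1])),interpolation=cv2.INTER_CUBIC))
E
```

```text
[0.57091221 0.03122865 0.30328069] [-0.2098601  -0.39627167 -0.8118196 ] [-0.01487892 -0.07020253  0.01661438] 6.45 0.48481148973585325
d [ 0.0012  0.0013 -0.0002] w [-0.0013  0.0032  0.0002]
```

View pics/scene6c.png

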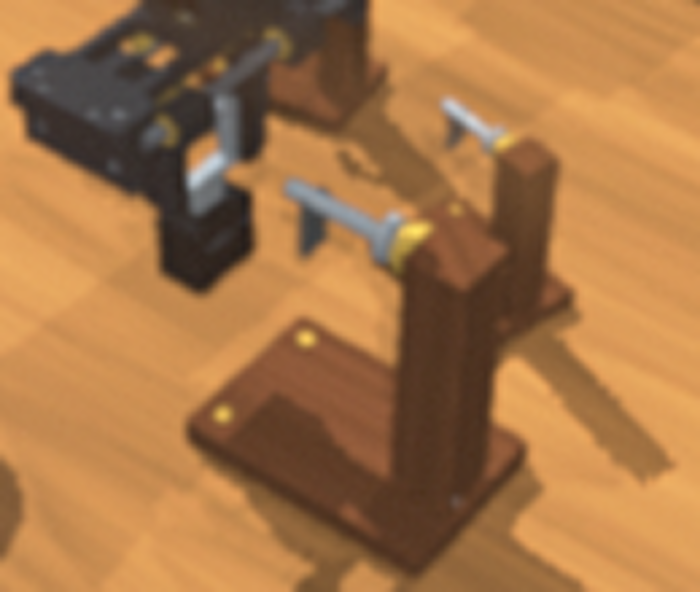

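View pics/top6c.png

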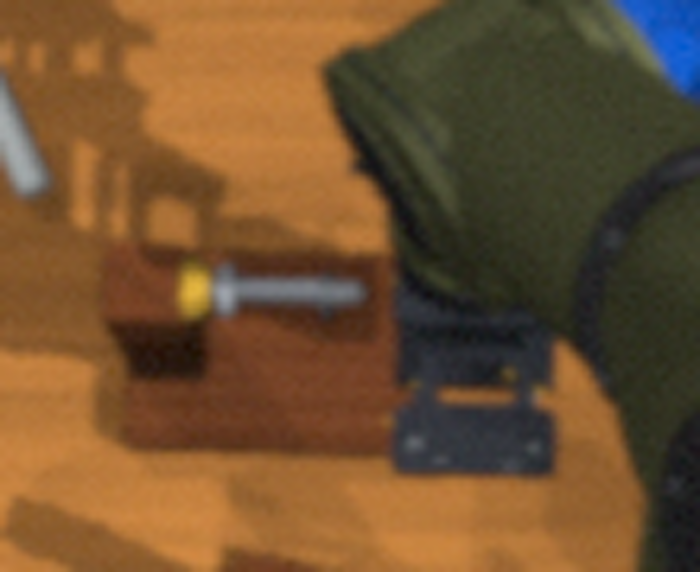

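```bash
python3 - <<'E'
from h import *
import pickle
c=pickle.load(open('w5.pkl','rb'));sc=r.get_calibration('scene')
q=(195+341/5.716-.5,283/5.716-.5); k=130/700
print(proj(sc,[[.5707,.081,.16],[.5707,.0983,.16],[.5707,.031,.156]]),(190+287*k-.5,150+187*k-.5))
print(tri(ray(c,q),ray(sc,(190+287*k-.5,150+187*k-.5))))
# eye corners expected
e=np.array([.5709,.0312,.3033-.1468]);P=[e+[sx*.022,-.0,sz*.021] for sx in(-1,1) for sz in(-1,1)]
print(((proj(sc,P)-[190,150])/k).round(0))
print(((proj(sc,[[.571,.031,e[2]-.077+.042]])-[190,150])/k).round(0))
E
```

```text
[[241.94861253 183.71511293]
 [247.24642375 186.49629443]
 [227.15801959 177.09316364]] (242.8, 184.22857142857143)
(array([0.56981395, 0.08194012, 0.1579639 ]), [np.float64(0.0009124609564787699), np.float64(0.000912460956478699)])
[[230. 155.]
 [228.  90.]
 [172. 201.]
 [169. 135.]]
[[202. 199.]]
```

Emit:
arm_command(deltas=[{"dx":-0.012,"dy":0,"dz":0,"wx":0,"wy":0,"wz":0},{"dx":-0.025,"dy":0,"dz":0,"wx":0,"wy":0,"wz":0},{"dx":-0.038,"dy":0,"dz":0,"wx":0,"wy":0,"wz":0},{"dx":-0.05,"dy":0,"dz":0,"wx":0,"wy":0,"wz":0},{"dx":-0.054,"dy":0,"dz":0,"wx":0,"wy":0,"wz":0}])

```text
clock: 7.05
tool_pos: [0.5704, 0.0885, 0.3029]
eef_rot: [-0.501, 0.499, -0.498, 0.502]
contact_force: [0.4, 0.9, -1.1]
opening: 0.492
```

Emit:
arm_command(deltas=[{"dx":0,"dy":0.001,"dz":0,"wx":0,"wy":0,"wz":0},{"dx":0,"dy":0.002,"dz":0,"wx":0,"wy":0,"wz":0},{"dx":0,"dy":0.003,"dz":0,"wx":0,"wy":0,"wz":0},{"dx":0,"dy":0.003,"dz":0,"wx":0,"wy":0,"wz":0},{"dx":0,"dy":0.003,"dz":0,"wx":0,"wy":0,"wz":0}])

```text
clock: 7.55
tool_pos: [0.5706, 0.0851, 0.2996]
eef_rot: [0.501, -0.499, 0.499, -0.5]
contact_force: [-0.4, -0.4, -1.6]
opening: 0.493
```

```bash
cat > st.py <<'E'
from h import *
s,R,p=tool();print(p.round(4),s['contact_force'].round(2),s['moment'].round(3),s['clock'],'rpy err',Ro.from_matrix(R.T@down(0)).as_rotvec().round(4),'open',round(s['opening'],3))
E
python3 st.py
```

```text
[0.5706 0.0851 0.2996] [-0.39 -0.44 -1.62] [-0.104 -0.013 -0.004] 7.55 rpy err [0.0001 0.0025 0.0003] open 0.493
```

Emit:
arm_command(deltas=[{"dx":0,"dy":0.0005,"dz":0,"wx":0,"wy":0,"wz":0},{"dx":0,"dy":0.001,"dz":0,"wx":0,"wy":0,"wz":0},{"dx":0,"dy":0.001,"dz":0,"wx":0,"wy":0,"wz":0},{"dx":0,"dy":0.0015,"dz":0,"wx":0,"wy":0,"wz":0},{"dx":0,"dy":0.0015,"dz":0,"wx":0,"wy":0,"wz":0}])

```text
clock: 8.05
tool_pos: [0.5705, 0.0857, 0.2982]
eef_rot: [0.501, -0.499, 0.499, -0.501]
contact_force: [0.2, 0.0, -1.2]
opening: 0.49
```

```bash
python3 st.py
```

```text
[0.5705 0.0857 0.2982] [ 0.21  0.01 -1.23] [-0.032 -0.098  0.02 ] 8.05 rpy err [0.0001 0.0033 0.0001] open 0.49
```

Emit:
arm_command(deltas=[{"dx":0,"dy":0.0005,"dz":0,"wx":0,"wy":0,"wz":0},{"dx":0,"dy":0.001,"dz":0,"wx":0,"wy":0,"wz":0},{"dx":0,"dy":0.001,"dz":0,"wx":0,"wy":0,"wz":0},{"dx":0,"dy":0.001,"dz":0,"wx":0,"wy":0,"wz":0},{"dx":0,"dy":0.001,"dz":0,"wx":0,"wy":0,"wz":0}])

```text
clock: 8.55
tool_pos: [0.5706, 0.0857, 0.2974]
eef_rot: [-0.501, 0.499, -0.499, 0.501]
contact_force: [-0.5, -0.5, 2.0]
opening: 0.493
```

```bash
python3 st.py
```

```text
[0.5706 0.0857 0.2974] [-0.54 -0.53  2.04] [-0.054 -0.019  0.008] 8.55 rpy err [-0.0003  0.0033  0.    ] open 0.493
```

Contact with the peg shows at TCP z of about 0.298: Fz rose by about 3.5 N. I'll ease up 0.7 mm and slide in along the peg.

Emit:
arm_command(deltas=[{"dx":0,"dy":-0.0007,"dz":0,"wx":0,"wy":0,"wz":0},{"dx":-0.003,"dy":-0.0007,"dz":0,"wx":0,"wy":0,"wz":0},{"dx":-0.006,"dy":-0.0007,"dz":0,"wx":0,"wy":0,"wz":0},{"dx":-0.009,"dy":-0.0007,"dz":0,"wx":0,"wy":0,"wz":0},{"dx":-0.012,"dy":-0.0007,"dz":0,"wx":0,"wy":0,"wz":0}])

```text
clock: 9.05
tool_pos: [0.5705, 0.0981, 0.2978]
eef_rot: [0.501, -0.499, 0.499, -0.501]
contact_force: [0.2, 0.7, -1.2]
opening: 0.49
```

```bash
python3 st.py
```

```text
[0.5705 0.0981 0.2978] [ 0.15  0.71 -1.22] [-0.095 -0.056 -0.034] 9.05 rpy err [ 0.0002  0.0036 -0.    ] open 0.49
```

Emit:
arm_command(deltas=[{"dx":-0.003,"dy":0,"dz":0,"wx":0,"wy":0,"wz":0},{"dx":-0.006,"dy":0,"dz":0,"wx":0,"wy":0,"wz":0},{"dx":-0.009,"dy":0,"dz":0,"wx":0,"wy":0,"wz":0},{"dx":-0.012,"dy":0,"dz":0,"wx":0,"wy":0,"wz":0},{"dx":-0.014,"dy":0,"dz":0,"wx":0,"wy":0,"wz":0}])

```text
clock: 9.55
tool_pos: [0.5705, 0.112, 0.2979]
eef_rot: [-0.501, 0.499, -0.499, 0.501]
contact_force: [0.0, -0.8, -1.5]
opening: 0.488
```

```bash
python3 st.py; python3 - <<'E'
from h import *
im=r.snapshot('scene')[:,:,::-1].copy();cv2.imwrite('pics/s7.png',im)
cv2.imwrite('pics/s7c.png',cv2.resize(im[150:240,210:320],(770,630)[:2],interpolation=cv2.INTER_CUBIC)[:600])
E
```

```text
[0.5705 0.112  0.2979] [ 0.02 -0.81 -1.54] [ 0.006 -0.076  0.011] 9.55 rpy err [-0.0001  0.0035 -0.0001] open 0.488
```

View pics/s7c.png

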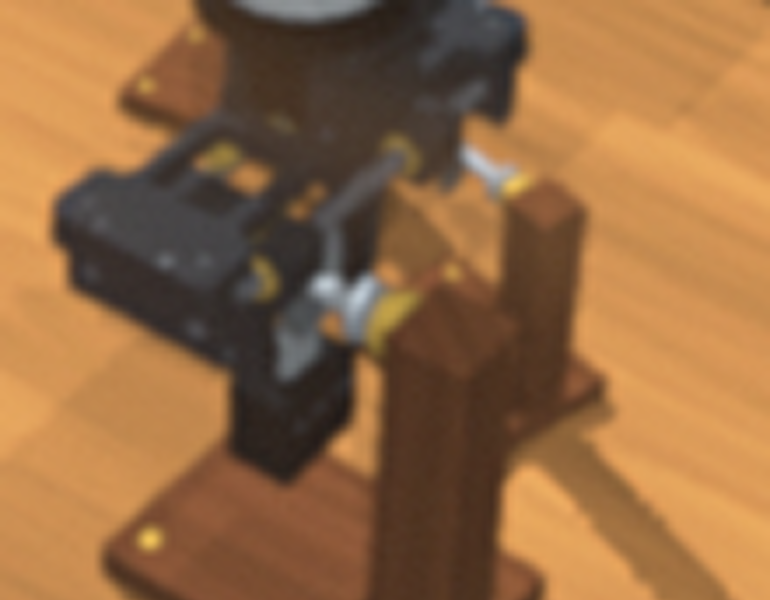

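The picture shows the peg through the eye, with the case just short of the collar, at crop (340,300). I'll continue towards the collar.

Emit:
arm_command(deltas=[{"dx":-0.004,"dy":0,"dz":0,"wx":0,"wy":0,"wz":0},{"dx":-0.008,"dy":0,"dz":0,"wx":0,"wy":0,"wz":0},{"dx":-0.012,"dy":0,"dz":0,"wx":0,"wy":0,"wz":0},{"dx":-0.015,"dy":0,"dz":0,"wx":0,"wy":0,"wz":0},{"dx":-0.018,"dy":0,"dz":0,"wx":0,"wy":0,"wz":0}])

```text
clock: 10.1
tool_pos: [0.5704, 0.1301, 0.2979]
eef_rot: [-0.501, 0.499, -0.499, 0.501]
contact_force: [0.1, 0.0, -0.9]
opening: 0.492
```

Emit:
arm_command(deltas=[{"dx":-0.001,"dy":0,"dz":0,"wx":0,"wy":0,"wz":0},{"dx":-0.002,"dy":0,"dz":0,"wx":0,"wy":0,"wz":0},{"dx":-0.003,"dy":0,"dz":0,"wx":0,"wy":0,"wz":0},{"dx":-0.004,"dy":0,"dz":0,"wx":0,"wy":0,"wz":0},{"dx":-0.004,"dy":0,"dz":0,"wx":0,"wy":0,"wz":0}])

```text
clock: 10.6
tool_pos: [0.5704, 0.1338, 0.2979]
eef_rot: [-0.501, 0.499, -0.499, 0.501]
contact_force: [-0.6, -0.3, -1.6]
opening: 0.493
```

```bash
python3 st.py
```

```text
[0.5704 0.1338 0.2979] [-0.56 -0.27 -1.59] [-0.045 -0.082  0.002] 10.6 rpy err [-0.      0.0033 -0.0001] open 0.493
```

Emit:
arm_command(deltas=[{"dx":-0.0005,"dy":0,"dz":0,"wx":0,"wy":0,"wz":0},{"dx":-0.001,"dy":0,"dz":0,"wx":0,"wy":0,"wz":0},{"dx":-0.0015,"dy":0,"dz":0,"wx":0,"wy":0,"wz":0},{"dx":-0.002,"dy":0,"dz":0,"wx":0,"wy":0,"wz":0},{"dx":-0.002,"dy":0,"dz":0,"wx":0,"wy":0,"wz":0}])

```text
clock: 11.1
tool_pos: [0.5704, 0.1357, 0.2979]
eef_rot: [-0.501, 0.499, -0.499, 0.501]
contact_force: [0.1, -0.3, -1.0]
opening: 0.488
```

```bash
python3 st.py
```

```text
[0.5704 0.1357 0.2979] [ 0.08 -0.32 -0.95] [-0.038 -0.051  0.019] 11.1 rpy err [-0.0001  0.0034 -0.    ] open 0.488
```

Emit:
arm_command(deltas=[{"dx":-0.0005,"dy":0,"dz":0,"wx":0,"wy":0,"wz":0},{"dx":-0.001,"dy":0,"dz":0,"wx":0,"wy":0,"wz":0},{"dx":-0.0015,"dy":0,"dz":0,"wx":0,"wy":0,"wz":0},{"dx":-0.002,"dy":0,"dz":0,"wx":0,"wy":0,"wz":0},{"dx":-0.002,"dy":0,"dz":0,"wx":0,"wy":0,"wz":0}])

```text
clock: 11.6
tool_pos: [0.5704, 0.1373, 0.2979]
eef_rot: [0.501, -0.499, 0.499, -0.501]
contact_force: [0.8, -1.1, -0.6]
opening: 0.491
```

```bash
python3 st.py; python3 - <<'E'
from h import *
im=r.snapshot('top')[:,:,::-1].copy();cv2.imwrite('pics/t8.png',im)
cv2.imwrite('pics/t8c.png',cv2.resize(im[150:220,190:280],(770,600),interpolation=cv2.INTER_CUBIC))
im=r.snapshot('scene')[:,:,::-1].copy()
cv2.imwrite('pics/s8c.png',cv2.resize(im[150:240,210:320],(733,600),interpolation=cv2.INTER_CUBIC))
E
```

```text
[0.5704 0.1373 0.2979] [ 0.78 -1.12 -0.6 ] [-0.265 -0.077 -0.013] 11.6 rpy err [0.0001 0.003  0.0008] open 0.491
```

View pics/s8c.png

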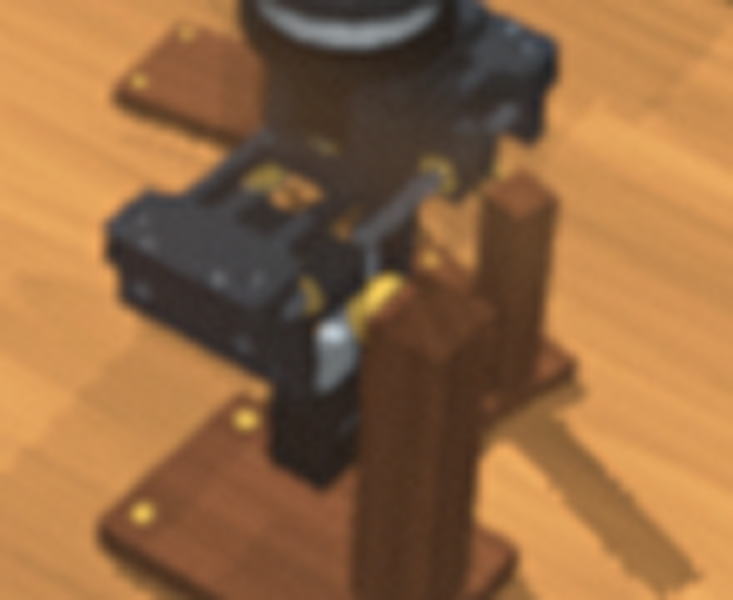

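View pics/t8c.png

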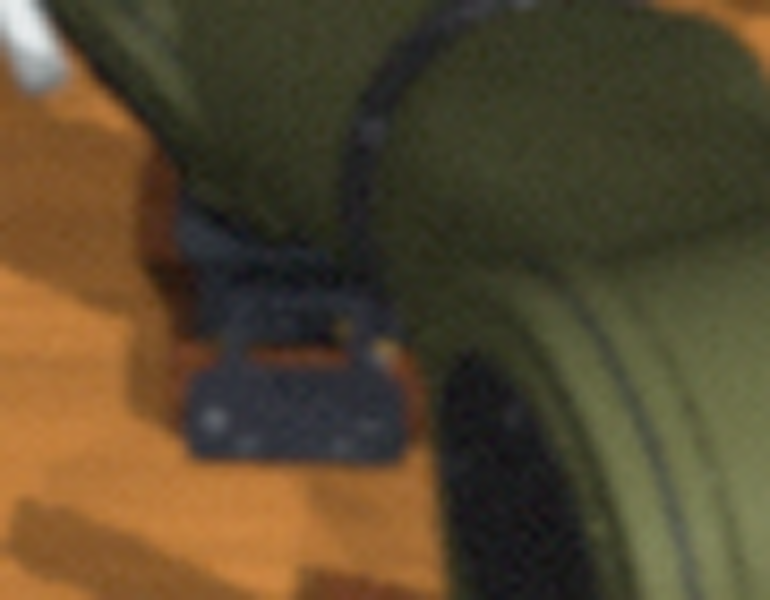

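```bash
python3 st.py; python3 - <<'E'
from h import *
im=r.snapshot('wrist')[:,:,::-1].copy()
cv2.imwrite('pics/w8c.png',cv2.resize(im[140:300,160:350],(712,600),interpolation=cv2.INTER_CUBIC))
E
python3 st.py
```

```text
[0.5704 0.1373 0.2979] [-0.78 -2.2  -1.39] [-0.251 -0.061  0.052] 11.7 rpy err [0.0001 0.003  0.0006] open 0.495
[0.5704 0.1374 0.2979] [-0.35 -0.78 -0.69] [-0.37  -0.026 -0.031] 11.75 rpy err [0.0001 0.003  0.0006] open 0.493
```

View pics/w8c.png

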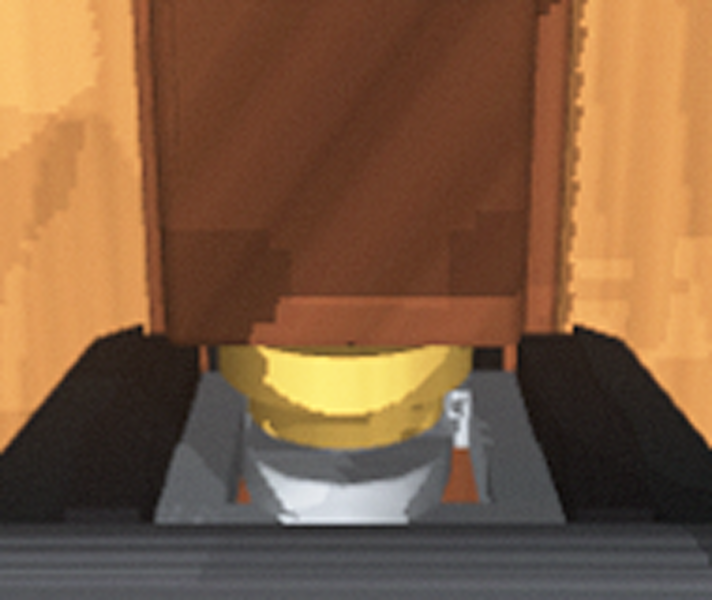

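The wrist view shows the eye flush against the collar, at crop (345,470), and the moment of about −0.3 N·m confirms contact. Now I draw back towards the flap, expecting to meet it at an eye y of about 0.1055.

Emit:
arm_command(deltas=[{"dx":0.005,"dy":0,"dz":0,"wx":0,"wy":0,"wz":0},{"dx":0.01,"dy":0,"dz":0,"wx":0,"wy":0,"wz":0},{"dx":0.015,"dy":0,"dz":0,"wx":0,"wy":0,"wz":0},{"dx":0.02,"dy":0,"dz":0,"wx":0,"wy":0,"wz":0},{"dx":0.024,"dy":0,"dz":0,"wx":0,"wy":0,"wz":0}])

```text
clock: 12.25
tool_pos: [0.5705, 0.113, 0.2979]
eef_rot: [0.501, -0.499, 0.499, -0.501]
contact_force: [0.4, -0.1, -1.8]
opening: 0.49
```

Emit:
arm_command(deltas=[{"dx":0.001,"dy":0,"dz":0,"wx":0,"wy":0,"wz":0},{"dx":0.002,"dy":0,"dz":0,"wx":0,"wy":0,"wz":0},{"dx":0.003,"dy":0,"dz":0,"wx":0,"wy":0,"wz":0},{"dx":0.004,"dy":0,"dz":0,"wx":0,"wy":0,"wz":0},{"dx":0.0045,"dy":0,"dz":0,"wx":0,"wy":0,"wz":0}])

```text
clock: 12.75
tool_pos: [0.5705, 0.1092, 0.2979]
eef_rot: [-0.501, 0.499, -0.499, 0.501]
contact_force: [-0.7, -0.1, -0.5]
opening: 0.489
```

```bash
python3 st.py
```

```text
[0.5705 0.1092 0.2979] [-0.67 -0.09 -0.46] [ 0.023 -0.115 -0.007] 12.75 rpy err [-0.0001  0.0035  0.    ] open 0.489
```

Emit:
arm_command(deltas=[{"dx":0.0005,"dy":0,"dz":0,"wx":0,"wy":0,"wz":0},{"dx":0.001,"dy":0,"dz":0,"wx":0,"wy":0,"wz":0},{"dx":0.0015,"dy":0,"dz":0,"wx":0,"wy":0,"wz":0},{"dx":0.002,"dy":0,"dz":0,"wx":0,"wy":0,"wz":0},{"dx":0.002,"dy":0,"dz":0,"wx":0,"wy":0,"wz":0}])

```text
clock: 13.25
tool_pos: [0.5705, 0.1071, 0.2979]
eef_rot: [0.501, -0.499, 0.499, -0.501]
contact_force: [-0.6, 0.7, -1.0]
opening: 0.487
```

```bash
python3 st.py
```

```text
[0.5705 0.1071 0.2979] [-0.62  0.74 -0.98] [-0.085 -0.109  0.013] 13.25 rpy err [-0.0001  0.0031  0.0002] open 0.487
```

Emit:
arm_command(deltas=[{"dx":0.0005,"dy":0,"dz":0,"wx":0,"wy":0,"wz":0},{"dx":0.001,"dy":0,"dz":0,"wx":0,"wy":0,"wz":0},{"dx":0.0015,"dy":0,"dz":0,"wx":0,"wy":0,"wz":0},{"dx":0.002,"dy":0,"dz":0,"wx":0,"wy":0,"wz":0},{"dx":0.002,"dy":0,"dz":0,"wx":0,"wy":0,"wz":0}])

```text
clock: 13.75
tool_pos: [0.5705, 0.1053, 0.2979]
eef_rot: [-0.501, 0.499, -0.499, 0.501]
contact_force: [0.7, 0.5, -1.4]
opening: 0.489
```

```bash
python3 st.py
```

```text
[0.5705 0.1053 0.2979] [ 0.7   0.54 -1.38] [ 0.012 -0.095 -0.008] 13.75 rpy err [-0.      0.0033 -0.0002] open 0.489
```

Emit:
arm_command(deltas=[{"dx":0.0004,"dy":0,"dz":0,"wx":0,"wy":0,"wz":0},{"dx":0.0008,"dy":0,"dz":0,"wx":0,"wy":0,"wz":0},{"dx":0.0012,"dy":0,"dz":0,"wx":0,"wy":0,"wz":0},{"dx":0.0012,"dy":0,"dz":0,"wx":0,"wy":0,"wz":0},{"dx":0.0012,"dy":0,"dz":0,"wx":0,"wy":0,"wz":0}])

```text
clock: 14.25
tool_pos: [0.5705, 0.1044, 0.2979]
eef_rot: [-0.501, 0.499, -0.499, 0.501]
contact_force: [-0.8, 3.1, -0.9]
opening: 0.492
```

```bash
python3 st.py;python3 st.py; python3 - <<'E'
from h import *
im=r.snapshot('wrist')[:,:,::-1].copy()
cv2.imwrite('pics/w9c.png',cv2.resize(im[140:300,160:350],(712,600),interpolation=cv2.INTER_CUBIC))
im=r.snapshot('scene')[:,:,::-1].copy()
cv2.imwrite('pics/s9c.png',cv2.resize(im[150:240,210:320],(733,600),interpolation=cv2.INTER_CUBIC))
E
python3 st.py
```

```text
[0.5705 0.1044 0.2979] [-0.78  3.13 -0.92] [ 0.479 -0.075 -0.002] 14.25 rpy err [-0.0002  0.0037 -0.0008] open 0.492
[0.5705 0.1044 0.2979] [-0.78  3.13 -0.92] [ 0.479 -0.075 -0.002] 14.25 rpy err [-0.0002  0.0037 -0.0008] open 0.492
[0.5705 0.1044 0.2979] [ 0.03  2.71 -2.38] [ 0.569 -0.057  0.061] 14.35 rpy err [-0.0002  0.0037 -0.0007] open 0.484
```

View pics/w9c.png

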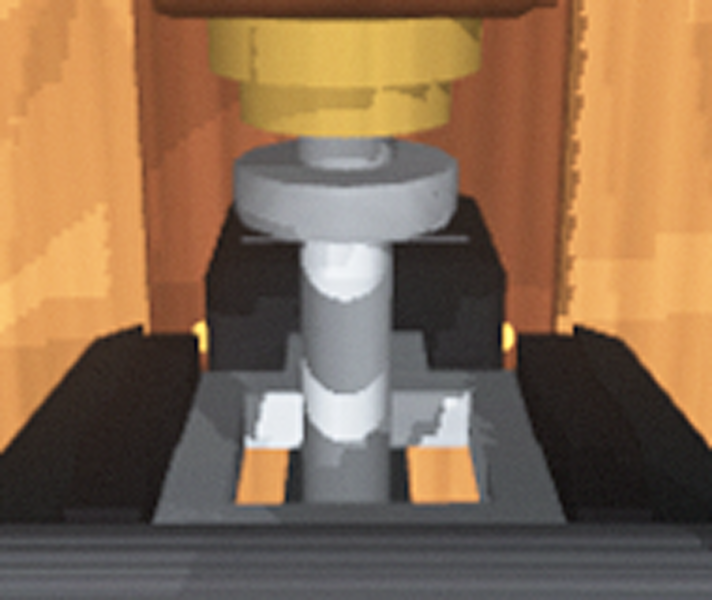

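View pics/s9c.png

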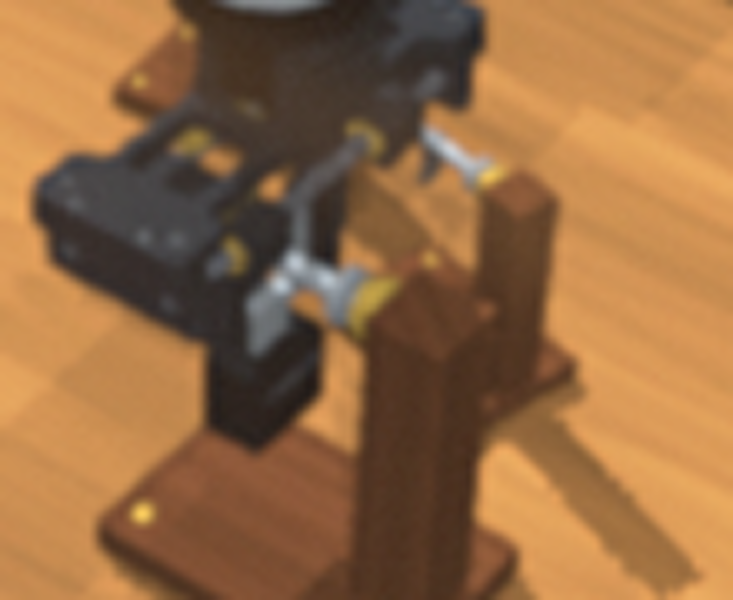

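The flap is shut and holding: Fy +3 N at y = 0.1044. I'll raise the tug to about 6 N and hold it.

Emit:
arm_command(deltas=[{"dx":0.0004,"dy":0,"dz":0,"wx":0,"wy":0,"wz":0},{"dx":0.0008,"dy":0,"dz":0,"wx":0,"wy":0,"wz":0},{"dx":0.001,"dy":0,"dz":0,"wx":0,"wy":0,"wz":0},{"dx":0.001,"dy":0,"dz":0,"wx":0,"wy":0,"wz":0},{"dx":0.001,"dy":0,"dz":0,"wx":0,"wy":0,"wz":0}])

```text
clock: 14.85
tool_pos: [0.5705, 0.1036, 0.298]
eef_rot: [-0.501, 0.499, -0.499, 0.501]
contact_force: [0.1, 5.7, -2.1]
opening: 0.487
```

```bash
python3 st.py
```

```text
[0.5705 0.1036 0.298 ] [ 0.13  5.75 -2.1 ] [ 1.04  -0.053 -0.003] 14.85 rpy err [-0.0003  0.0038 -0.0011] open 0.487
```

Emit:
arm_command(deltas=[{"dx":0.0001,"dy":0,"dz":0,"wx":0,"wy":0,"wz":0},{"dx":0.0001,"dy":0,"dz":0,"wx":0,"wy":0,"wz":0},{"dx":0.0001,"dy":0,"dz":0,"wx":0,"wy":0,"wz":0},{"dx":0.0001,"dy":0,"dz":0,"wx":0,"wy":0,"wz":0},{"dx":0.0001,"dy":0,"dz":0,"wx":0,"wy":0,"wz":0}])

```text
clock: 15.35
tool_pos: [0.5705, 0.1035, 0.2979]
eef_rot: [-0.501, 0.499, -0.499, 0.501]
contact_force: [0.2, 6.0, -1.9]
opening: 0.49
```

```bash
python3 st.py
```

```text
[0.5705 0.1035 0.2979] [ 0.19  5.99 -1.9 ] [ 1.101 -0.016  0.05 ] 15.35 rpy err [-0.0003  0.0038 -0.0012] open 0.49
```

Emit:
arm_command(deltas=[{"dx":0,"dy":0,"dz":0,"wx":0,"wy":0,"wz":0},{"dx":0,"dy":0,"dz":0,"wx":0,"wy":0,"wz":0},{"dx":0,"dy":0,"dz":0,"wx":0,"wy":0,"wz":0},{"dx":0,"dy":0,"dz":0,"wx":0,"wy":0,"wz":0},{"dx":0,"dy":0,"dz":0,"wx":0,"wy":0,"wz":0}])

```text
clock: 15.85
tool_pos: [0.5705, 0.1036, 0.298]
eef_rot: [-0.501, 0.499, -0.499, 0.501]
contact_force: [-0.5, 6.1, -3.1]
opening: 0.493
```

```bash
python3 st.py
```

```text
[0.5705 0.1036 0.298 ] [-0.47  6.11 -3.05] [ 1.083 -0.053 -0.072] 15.85 rpy err [-0.0003  0.0039 -0.0012] open 0.493
```

The tug held at about 6 N for over 1 s. Now I ease inward to mid-gap, set the bar down on the peg and release.

Emit:
arm_command(deltas=[{"dx":-0.003,"dy":0,"dz":0,"wx":0,"wy":0,"wz":0},{"dx":-0.007,"dy":0,"dz":0,"wx":0,"wy":0,"wz":0},{"dx":-0.012,"dy":0,"dz":0,"wx":0,"wy":0,"wz":0},{"dx":-0.016,"dy":0,"dz":0,"wx":0,"wy":0,"wz":0},{"dx":-0.018,"dy":0,"dz":0,"wx":0,"wy":0,"wz":0}])

```text
clock: 16.35
tool_pos: [0.5704, 0.1212, 0.2979]
eef_rot: [0.501, -0.499, 0.499, -0.501]
contact_force: [0.4, 0.3, -0.9]
opening: 0.492
```

Emit:
arm_command(deltas=[{"dx":0,"dy":0.0002,"dz":0,"wx":0,"wy":0,"wz":0},{"dx":0,"dy":0.0004,"dz":0,"wx":0,"wy":0,"wz":0},{"dx":0,"dy":0.0006,"dz":0,"wx":0,"wy":0,"wz":0},{"dx":0,"dy":0.0006,"dz":0,"wx":0,"wy":0,"wz":0},{"dx":0,"dy":0.0006,"dz":0,"wx":0,"wy":0,"wz":0}])

```text
clock: 16.85
tool_pos: [0.5704, 0.1208, 0.2975]
eef_rot: [-0.501, 0.499, -0.499, 0.501]
contact_force: [-0.7, 1.7, 0.8]
opening: 0.492
```

```bash
python3 st.py; python3 - <<'E'
from h import *
im=r.snapshot('scene')[:,:,::-1].copy()
cv2.imwrite('pics/s10c.png',cv2.resize(im[150:240,210:320],(733,600),interpolation=cv2.INTER_CUBIC))
E
python3 st.py
```

```text
[0.5704 0.1208 0.2975] [-0.69  1.65  0.76] [0.075 0.065 0.001] 16.85 rpy err [-0.0001  0.0032  0.    ] open 0.492
[0.5705 0.1209 0.2975] [-0.63  0.47  1.58] [ 0.037  0.053 -0.042] 16.9 rpy err [-0.0002  0.0032  0.    ] open 0.491
```

View pics/s10c.png

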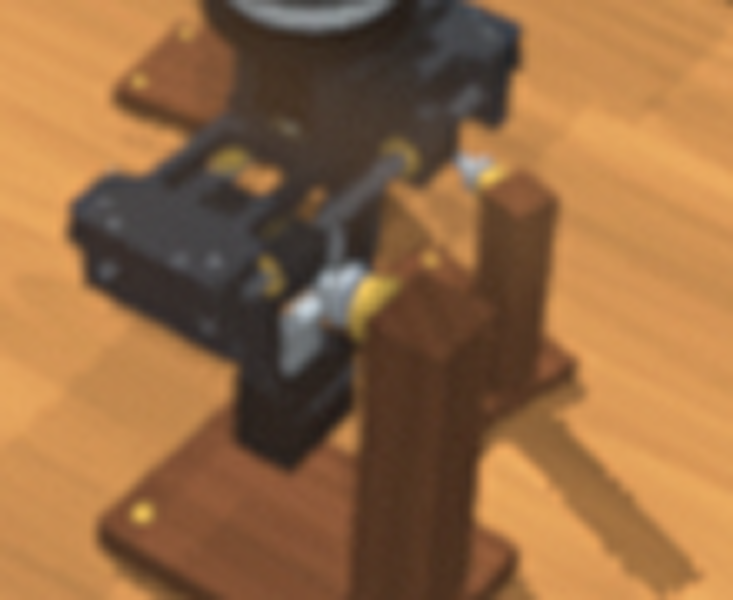

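Emit:
arm_command(deltas=[{"dx":0,"dy":-0.0003,"dz":0,"wx":0,"wy":0,"wz":0},{"dx":0,"dy":-0.0003,"dz":0,"wx":0,"wy":0,"wz":0},{"dx":0,"dy":-0.0003,"dz":0,"wx":0,"wy":0,"wz":0},{"dx":0,"dy":-0.0003,"dz":0,"wx":0,"wy":0,"wz":0},{"dx":0,"dy":-0.0003,"dz":0,"wx":0,"wy":0,"wz":0}], grip_force=5)

```text
clock: 17.4
tool_pos: [0.5705, 0.1208, 0.2976]
eef_rot: [-0.501, 0.499, -0.499, 0.501]
contact_force: [0.2, 0.0, -1.2]
opening: 0.498
```

Emit:
arm_command(deltas=[{"dx":0,"dy":0,"dz":0,"wx":0,"wy":0,"wz":0},{"dx":0,"dy":0,"dz":0,"wx":0,"wy":0,"wz":0},{"dx":0,"dy":0,"dz":0,"wx":0,"wy":0,"wz":0},{"dx":0,"dy":0,"dz":0,"wx":0,"wy":0,"wz":0},{"dx":0,"dy":0,"dz":0,"wx":0,"wy":0,"wz":0}], claw=0.6)

```text
clock: 17.9
tool_pos: [0.5704, 0.1209, 0.2976]
eef_rot: [0.501, -0.499, 0.499, -0.501]
contact_force: [0.3, 0.1, -0.3]
opening: 0.801
```

```bash
python3 st.py; python3 - <<'E'
from h import *
im=r.snapshot('scene')[:,:,::-1].copy()
cv2.imwrite('pics/s11c.png',cv2.resize(im[150:240,210:320],(733,600),interpolation=cv2.INTER_CUBIC))
im=r.snapshot('wrist')[:,:,::-1].copy()
cv2.imwrite('pics/w11c.png',cv2.resize(im[140:300,160:350],(712,600),interpolation=cv2.INTER_CUBIC))
E
python3 st.py
```

```text
[0.5704 0.1209 0.2976] [ 0.29  0.1  -0.27] [-0.029 -0.055  0.025] 17.9 rpy err [0.     0.0033 0.0001] open 0.801
[0.5704 0.1209 0.2976] [-0.35  0.15  0.54] [-0.03  -0.066  0.025] 18.0 rpy err [0.     0.0033 0.0001] open 0.799
```

View pics/s11c.png

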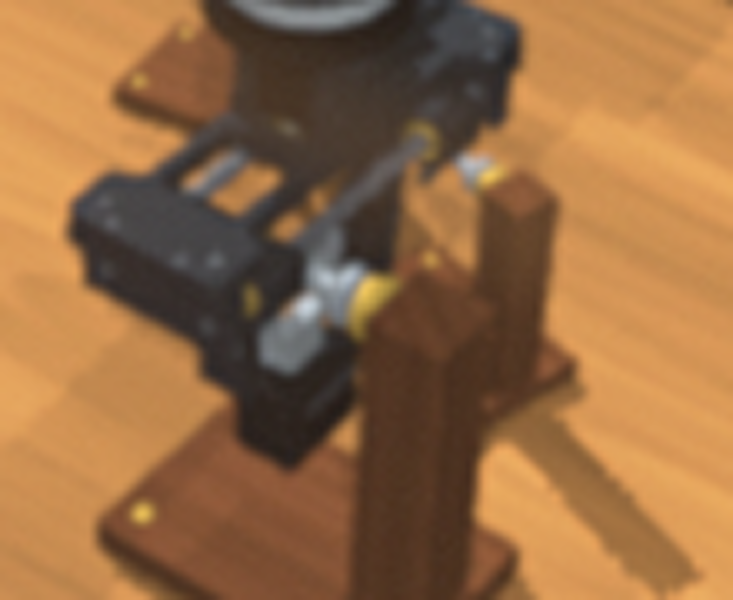

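View pics/w11c.png

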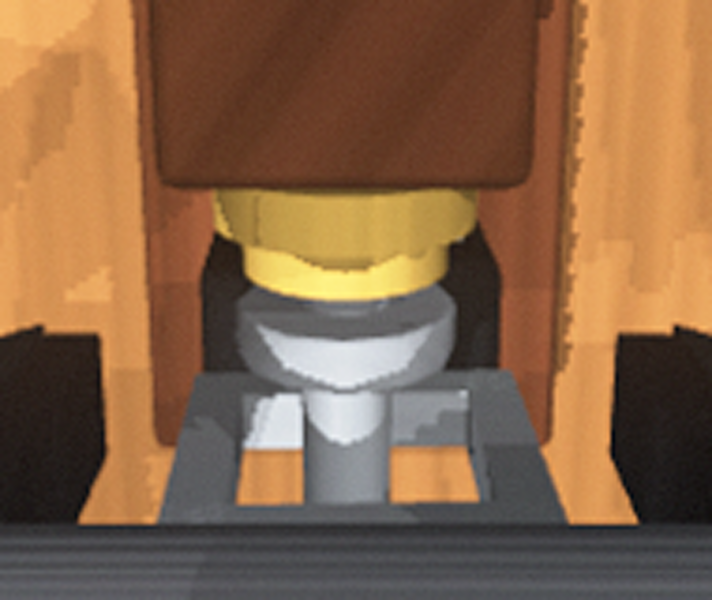

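The fingers are clear on both sides and the case hangs on the peg. I'll retreat straight up.

Emit:
arm_command(deltas=[{"dx":0,"dy":-0.01,"dz":0,"wx":0,"wy":0,"wz":0},{"dx":0,"dy":-0.03,"dz":0,"wx":0,"wy":0,"wz":0},{"dx":0,"dy":-0.06,"dz":0,"wx":0,"wy":0,"wz":0},{"dx":0,"dy":-0.09,"dz":0,"wx":0,"wy":0,"wz":0},{"dx":0,"dy":-0.12,"dz":0,"wx":0,"wy":0,"wz":0}], claw=0.9)

```text
clock: 18.5
tool_pos: [0.5703, 0.1209, 0.4195]
eef_rot: [-0.501, 0.499, -0.499, 0.501]
contact_force: [0.3, -0.1, -0.6]
opening: 0.954
```

Emit:
arm_command(deltas=[{"dx":0.03,"dy":0,"dz":0,"wx":0,"wy":0,"wz":0},{"dx":0.07,"dy":0,"dz":0,"wx":0,"wy":0,"wz":0},{"dx":0.11,"dy":0,"dz":0,"wx":0,"wy":0,"wz":0},{"dx":0.14,"dy":0,"dz":0,"wx":0,"wy":0,"wz":0},{"dx":0.14,"dy":0,"dz":0,"wx":0,"wy":0,"wz":0}])

```text
clock: 19.0
tool_pos: [0.5708, -0.025, 0.4179]
eef_rot: [0.5, -0.5, 0.502, -0.497]
contact_force: [0.1, -0.1, -0.5]
opening: 0.95
```

Emit:
arm_command(deltas=[{"dx":0,"dy":0,"dz":0,"wx":0,"wy":0,"wz":0},{"dx":0,"dy":0,"dz":0,"wx":0,"wy":0,"wz":0},{"dx":0,"dy":0,"dz":0,"wx":0,"wy":0,"wz":0},{"dx":0,"dy":0,"dz":0,"wx":0,"wy":0,"wz":0},{"dx":0,"dy":0,"dz":0,"wx":0,"wy":0,"wz":0}])

```text
clock: 19.5
tool_pos: [0.5709, -0.0183, 0.4177]
eef_rot: [-0.501, 0.499, -0.499, 0.501]
contact_force: [-0.1, -0.5, -0.0]
opening: 0.949
```

```bash
python3 st.py; python3 - <<'E'
from h import *
a=r.snapshot('scene')[:,:,::-1].copy();t=r.snapshot('top')[:,:,::-1].copy()
cv2.imwrite('pics/s12.png',a);cv2.imwrite('pics/t12.png',t)
cv2.imwrite('pics/s12c.png',cv2.resize(a[150:240,210:320],(733,600),interpolation=cv2.INTER_CUBIC))
cv2.imwrite('pics/w12.png',r.snapshot('wrist')[:,:,::-1])
E
```

```text
[ 0.5709 -0.0183  0.4177] [-0.1  -0.5  -0.03] [-0.089 -0.068 -0.022] 19.5 rpy err [-0.0001  0.0047 -0.0002] open 0.949
```

View pics/s12c.png

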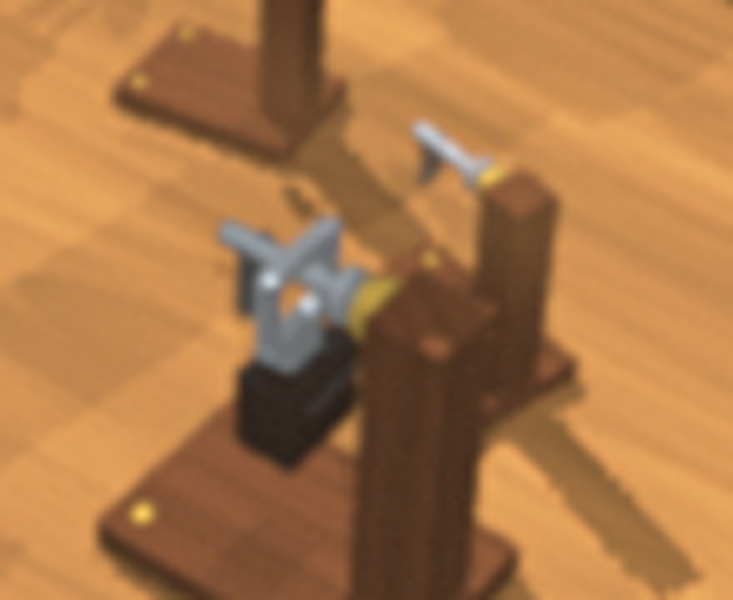

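View pics/s12.png

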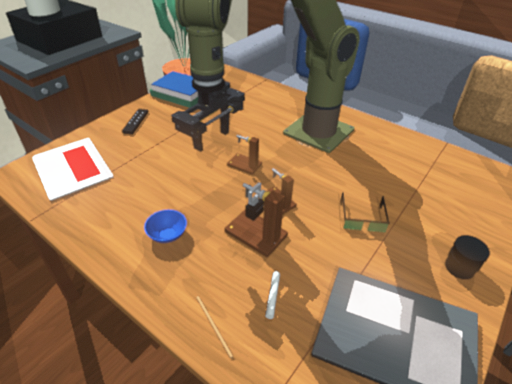

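View pics/w12.png

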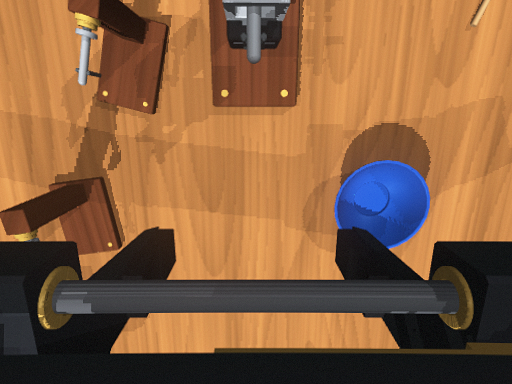

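The case hangs upright on the peg with the flap plumb on the tip side, at crop (248,285). The bowl, penlight and sunglasses are unchanged. I'll check it is still, then hand in.

Emit:
arm_command(deltas=[{"dx":0,"dy":0,"dz":0,"wx":0,"wy":0,"wz":0},{"dx":0,"dy":0,"dz":0,"wx":0,"wy":0,"wz":0},{"dx":0,"dy":0,"dz":0,"wx":0,"wy":0,"wz":0},{"dx":0,"dy":0,"dz":0,"wx":0,"wy":0,"wz":0},{"dx":0,"dy":0,"dz":0,"wx":0,"wy":0,"wz":0}])

```text
clock: 20.15
tool_pos: [0.5709, -0.0192, 0.4176]
eef_rot: [0.501, -0.499, 0.499, -0.501]
contact_force: [-0.6, 0.0, -0.1]
opening: 0.948
```

```bash
python3 - <<'E'
from h import *
b=r.snapshot('scene')[:,:,::-1].astype(int);a=cv2.imread('pics/s12.png').astype(int);o=cv2.imread('pics/scene0.png').astype(int)
print('stand area max/mean diff',np.abs(a-b)[170:230,235:275].max(),np.abs(a-b)[170:230,235:275].mean())
for n,(y0,y1,x0,x1) in dict(bowl=(205,245,140,190),pen=(268,322,262,285),glasses=(190,238,335,395)).items(): print(n,np.abs(o-b)[y0:y1,x0:x1].mean())
print(r.finish_job())
E
```

```text
stand area max/mean diff 15 0.9547222222222222
bowl 4.6065
pen 22.218464841653248
glasses 15.59837962962963
the job is handed in; nothing more can be done
None
```

```bash
python3 - <<'E'
import cv2,numpy as np
o=cv2.imread('pics/scene0.png');b=cv2.imread('pics/s12.png')
c=[cv2.resize(i[180:330,255:400],(400,414)) for i in(o,b)];cv2.imwrite('pics/cmp.png',np.hstack(c))
E
```

```text
(no output)
```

View pics/cmp.png

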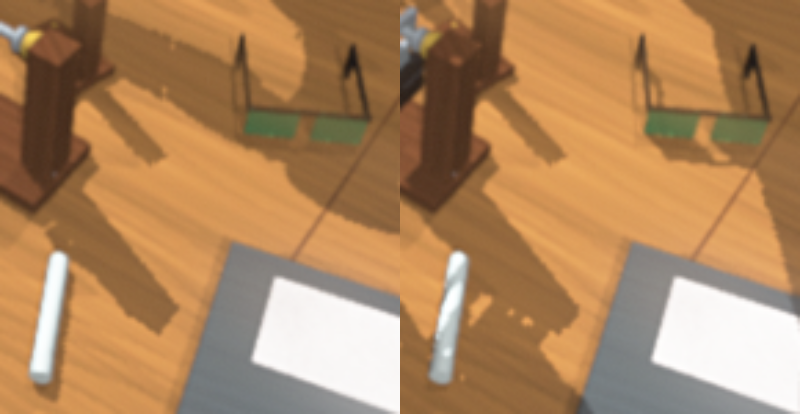

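The key case now hangs locked on the largest stand's peg, and I handed the job in at about 20 s of the 58 s allowed. No verdict came back.

- **Hanging:** I gripped the steel eye by its side faces and slid it along the peg, lifting the flap, until it met the collar. The collar showed about 2 N of contact with the eye centre at y ≈ 0.137.
- **Tug:** I drew the case back until the shut flap stopped it at y ≈ 0.104. It then held about 6 N for just over a second (readings 5.7, 6.0 and 6.1 N).
- **Force on the stand:** the highest readings were about 6 N along the peg and 3.5 N down on it, under your 15 N limit.
- **Letting go:** I eased the case to mid-gap, released it and moved the arm clear.

**Last checks:**
- The pictures show the case upright between flap and collar, with the flap plumb. Two pictures about 0.6 s apart showed no movement.
- I never saw the flap drop directly. I know it shut because it held the tug and because it shows plumb in the last picture.
- The before-and-after picture comparison flagged the penlight and sunglasses areas (mean change 22 and 16). Checked side by side, this is only the arm's shadow falling differently, and neither has moved. The bowl area showed little change.

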